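Index a wing nut under the inspection lens

ROBOT

A 7-joint arm with a two-finger parallel gripper is mounted at the origin on a cart in front of the work surface, level with it; the furniture and walls round the work are solid. World frame = base frame: x ahead of the robot, y to its left, z up, the work surface at z = 0. Lengths are in mm, angles in rad, forces in N, time in s.
With the tool pointing down it reaches from about 400 to 900 mm from the base axis. Payload 5.5 kg.
Tool frame: the origin (TCP) lies at the very end of the fingers, on their centre line; the grasp point (between the pads) lies 19 mm behind it; z points along the fingers, x is the direction in which the jaws open and shut, and the axes are right-handed (so a half turn about z gives the same grasp; the last joint's range is limited). The gripper opens to 92 mm and grips with 3 to 60 N. Pads are 19 mm wide; open, the fingers measure 130 mm over their backs; the gripper's body (75 mm by 190 mm) begins 47 mm behind the grasp point.
Start: joints at [1.41, 0.501, -0.427, 1.55, 0.221, 1.138, -0.21], TCP at [267.33, -592.482, 226.729] pointing down, gripper open.
Joint ranges: [-2.88, 2.88], [-0.31, 2.03], [-1.54, 1.56], [0.2, 2.42], [-1.41, 4.55], [0.19, 2.02], [-2.57, 2.57]. Speed limits (rad/s): [2.57, 2.57, 3.14, 3.14, 3.14, 3.14, 3.14].

INTERFACE

Orientations are given as a 3x3 rotation matrix whose columns are the frame's x, y, z axes.
In Python, from cell import bot gives the robot as it stands. The module is installed in compiled form; this text tells all that it offers.
- The arm moves only by the tool servo_tool, never from a script. Its argument "steps" is a list of rows, each an object of numbers: "claw": the opening, from -1 (shut) to 1 (fully open), so that 0 is half open; "x", "y", "z": the shift along the tool's x, y, z in m; "spin": the turn about the tool's z in rad. A call has 1 to 8 rows; each row is the pose to reach, as a shift and turn from the pose commanded when the call began, along the tool's axes at that moment; what a row does not reach only later rows make up. A row lasts 1/8 s, in which the tool goes at most 62.5 mm and 10.7 degrees, less where a joint would pass 70% of its speed; a pose out of reach is approached as far as the arm can. A call with a gripper value outside its range is refused whole. The fingers move at their own pace and stop on an object; "grip_force" is the grip in N (left out, the last holds). Time passes only in rows, so rows that repeat a pose let the fingers close. It gives the time, the measured TCP pose, the force and the opening at its end, in the units of the state.
- bot.observe(): the state, without advancing time (a new reading comes with each control period).
- bot.read_camera(name): name is "side" or "top"; returns a dict with "pixels" (420x560x3 uint8, red, green, blue), "z_map" (420x560 float32, mm along the optical axis (not along the pixel's ray), 0 where there is no reading), "K" (3x3 intrinsics, pixels), "world_to_cam" (4x4, takes a point from world to camera coordinates). Camera axes: x right, y up, looking along -z (the intrinsics and any distortion apply to the point x, -y, -z); pixel columns grow to the right and rows downward; lengths in mm; the calibration is good to about 2 mm. A picture is of the moment at which its call begins.
- bot.finish_job(): hands the job in, once; it reports no verdict.
The state is a dict: "time_s": time; "joint_pos": joint angles; "qd": joint speeds; "tau": joint torques, N m; "ee_pos": TCP position; "tool_rot": TCP orientation; "force": force on the tool from outside, world axes, zero at the start; "moment": the same for the moment, N m; "grip_width": finger opening in mm.
Only numpy, scipy, OpenCV 4.12 (cv2) and the standard library are available. Lean on these libraries where they do the work, as an engineer would, in place of code of your own. Each camera call takes 0.05 s, during which the arm holds its last target.

TASK

On the inspection viewer, first turn the focus knob until its pointer lines up with the raised index mark on the ring round it. Then grip the carriage's upright handle and slide the carriage along its rail, away from you, until its spring ball clicks into the notch under the lens bridge; do not drive it on past the notch. Finish while still gripping the handle, with the carriage held in the notch, the knob still at its mark and the loose things around undisturbed.

Things in the scene. Friction and masses are not known exactly. Their poses are not given: they have to be found in the camera images.
- handle (a point): centre of the carriage's upright handle, a flat fin 16 mm thick along the slide direction, 40 mm wide across it and 42 mm tall (carriage top 34 mm above the worktop, fin top 76 mm, this point 57 mm). Its x axis is the slide direction (away from the robot), z up. The fin stands on the carriage, an aluminium plate 180 x 70 mm, whose near edge lies 20 mm behind this point; a wing nut is fixed on the carriage 140 mm ahead of it and goes under the lens
- carriage (a joint): slide of the carriage along the rail, m; 0 at the near end, grows away from the robot up to 0.18. Starts between 0 and 0.03; dry friction about 1.5 N plus the detent, which takes about 5 to 12 N to enter: the force rises as the ball climbs the first pin, turns into a pull as it drops between the pins, and rises again against the second pin. The notch lies 80 to 150 mm ahead of the start
- detent_ball (a point): point on the carriage, centre of the spring ball (10 mm across) when it is fully out, on the carriage's left edge beside the wing nut, 140 mm ahead of the handle's centre, 45 mm left of the rail's middle, 29 mm above the worktop. x axis = slide direction
- notch (a point): fixed point between two upright steel pins (8 mm thick, 13.4 mm apart along the slide) on the left foot of the lens bridge: the detent ball sits exactly here when the carriage is in the notch. x axis = slide direction. The bridge stands across the rail, 167 mm wide and 130 mm high with its lens, in a different place along the rail each time
- plunger (a joint): how far the spring ball is pressed in, m: 0 fully out (before the notch, and seated in it), about 0.003 on top of a pin; limit 0.006. Spring 4 N at 0, 0.45 N more per mm
- handle_back: black 4 mm pad on the handle's near face, 40 mm wide, 42 mm tall; origin at the middle of its lower edge, x axis = slide direction
- handle_front: black 4 mm pad on the handle's far face, 40 mm wide, 42 mm tall; origin at the middle of its lower edge, x axis = slide direction
- knob_grip (a point): on the focus knob's upright axis, 44 mm above the worktop, half-way up its black grip bar (46 mm long along this point's x axis, 12 mm thick along y, from 22 to 58 mm above the worktop). The x axis points to the pointer. The knob stands right of the rail near its near end; nothing near it rises above 22 mm within 50 mm
- knob (a joint): angle of the focus knob, rad, growing anticlockwise seen from above; stays where it is left (friction about 0.04 N m); limits -2.2 and 2.2. Starts 0.4 to 1.4 rad clockwise of the mark
- pointer_tip (a point): tip of the knob's pointer, 30 mm from the knob's axis, 19 mm above the worktop; its x axis points outward
- index_mark (a point): inner end of the raised index mark (9 x 5 x 4 mm) on the fixed steel ring of 80 mm diameter round the knob, 31 mm from the knob's axis, 19 mm above the worktop; its x axis points outward. The ring is turned differently each time
- tin_large: white tin, 68 mm across, 38 mm high, loose bystander; origin under its centre
- tin_small: white tin, 54 mm across, 30 mm high, loose bystander; origin under its centre
- jar: sample jar, 56 mm across, 70 mm high, loose bystander; origin under its centre
- spare_nut: loose wing nut on the worktop, 17 x 32 x 19 mm, bystander; origin under its centre
- stopper: rubber stopper, 33 mm across, 30 mm high, loose bystander; origin under its centre
- brass_weight: brass knob weight, 24 mm across, 34 mm high, loose bystander; origin under its centre

How it is judged:
By the outcome, as a careful person would: the job done as asked, in the order asked, and still so for the second after the job is handed in, while the arm keeps its last pose, push and grip.
It also fails if it takes over 51 s, if anything falls off the work surface, if the arm or the gripper's body presses on something with over 40 N, if the wrist force passes 120 N, or if a joint passes its speed limit or range.

## Working session

There is one attempt and no reset: what is moved stays moved. The work goes in short steps, Python scripts to look and compute and a tool call to move; the robot and the scene stay as the last step left them, time stands still between calls to the robot, and variables do not carry over. Pictures are saved under pics/ and viewed, and the job is handed in when it is done.

Besides the shell and the picture viewer there is one more tool, called after ">>>" by a JSON object that holds its "fn" and its "kwargs", one argument or row to a line. servo_tool: Moves the arm, as the interface text tells. Its arguments: {"type":"object","properties":{"steps":{"type":"array"},"grip_force":{"type":"number"}},"required":["steps"]}

```bash
mkdir -p pics
cat > h.py <<'E'
import numpy as np, cv2
from cell import bot
np.set_printoptions(precision=3,suppress=True)
def cap(name,tag):
    c=bot.read_camera(name); cv2.imwrite(f'pics/{tag}.png',c['pixels'][:,:,::-1]); np.savez(f'pics/{tag}.npz',**{k:c[k] for k in ('pixels','z_map','K','world_to_cam')}); return c
def load(tag): return dict(np.load(f'pics/{tag}.npz'))
def proj(c,p):
    p=np.atleast_2d(p).astype(float); q=p@c['world_to_cam'][:3,:3].T+c['world_to_cam'][:3,3]
    q=np.c_[q[:,0],-q[:,1],-q[:,2]]; u=q@c['K'].T; return u[:,:2]/u[:,2:]
def ray(c,uv):
    uv=np.atleast_2d(uv).astype(float); d=np.c_[uv,np.ones(len(uv))]@np.linalg.inv(c['K']).T; d[:,1]*=-1; d[:,2]*=-1
    R=c['world_to_cam'][:3,:3]; t=c['world_to_cam'][:3,3]; return -R.T@t, d@R
def onz(c,uv,z):
    o,d=ray(c,uv); return o+d*((z-o[2])/d[:,2])[:,None]
def cloud(c):
    v,u=np.mgrid[0:420,0:560]; o,d=ray(c,np.c_[u.ravel(),v.ravel()]); return (o+d*c['z_map'].reshape(-1,1)).reshape(420,560,3)
E
python3 - <<'E'
from h import *
s=bot.observe(); print({k:np.array(v) for k,v in s.items()})
for n in('top','side'):
    c=cap(n,n+'0'); print(c.keys(),c['K'],c['world_to_cam'])
E
```

```text
{'time_s': array(0.), 'joint_pos': array([ 1.41 ,  0.502, -0.427,  1.551,  0.221,  1.138, -0.21 ]), 'qd': array([ 0.001,  0.   , -0.001,  0.   , -0.   ,  0.   , -0.001]), 'tau': array([  0.001, -56.66 ,  -5.816, -27.911,  -0.069,   0.031,   0.   ]), 'ee_pos': array([ 266.97 , -591.892,  225.687]), 'tool_rot': array([[ 0.411, -0.911, -0.001],
       [-0.911, -0.411,  0.002],
       [-0.002, -0.   , -1.   ]]), 'force': array([-0.996,  0.688,  0.42 ]), 'moment': array([0.067, 0.02 , 0.025]), 'grip_width': array(91.644)}
dict_keys(['pixels', 'z_map', 'K', 'world_to_cam']) [[402.281   0.    273.985]
 [  0.    402.281 209.901]
 [  0.      0.      1.   ]] [[    0.01     -1.        0.015  -255.151]
 [    0.995     0.011     0.098  -627.506]
 [   -0.098     0.014     0.995 -1344.179]
 [    0.        0.        0.        1.   ]]
dict_keys(['pixels', 'z_map', 'K', 'world_to_cam']) [[540.084   0.    271.761]
 [  0.    540.084 215.405]
 [  0.      0.      1.   ]] [[    0.91     -0.414     0.01   -663.443]
 [    0.357     0.796     0.488   -64.814]
 [   -0.211    -0.441     0.873 -1507.107]
 [    0.        0.        0.        1.   ]]
```

View pics/top0.png

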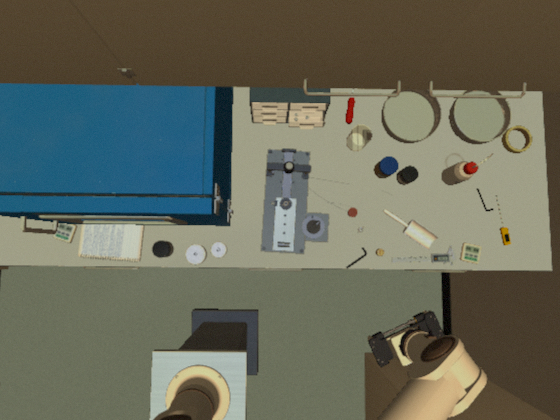

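View pics/side0.png

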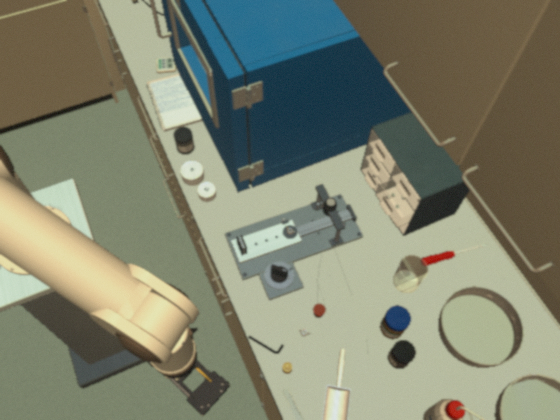

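The top view shows the viewer around px (285,200), with the knob at (314,226), the handle at about (284,245), the bridge across (288,165) and a blue cabinet to the left (edge at x≈232). I'll zoom in on these.

Run:
```python
from h import *
a=load('top0');b=load('side0')
A=a['pixels'][140:260,250:340,::-1];B=b['pixels'][175:305,215:370,::-1]
cv2.imwrite('pics/za.png',cv2.resize(A,None,fx=5,fy=5,interpolation=cv2.INTER_CUBIC)[:600])
cv2.imwrite('pics/zb.png',cv2.resize(B,None,fx=4.6,fy=4.6,interpolation=cv2.INTER_CUBIC))
P=cloud(a);
for n,(u,v) in dict(handle=(284,245),knob=(314,226),nut=(286,204),table=(340,240),lens=(289,167),cab=(200,150),cabedge=(225,210),rail=(268,220),base=(304,236)).items(): print(n,P[v,u])
```

```text
handle [ 510.393 -281.963   73.9  ]
knob [ 574.831 -382.318   61.476]
nut [ 648.503 -288.442   54.783]
table [ 530.635 -480.491   -1.69 ]
lens [ 759.415 -293.834  131.746]
cab [724.004 -68.386 482.281]
cabedge [614.423 -96.106 172.29 ]
rail [ 596.625 -228.321   15.045]
base [ 542.932 -353.726    7.992]
```

View pics/za.png

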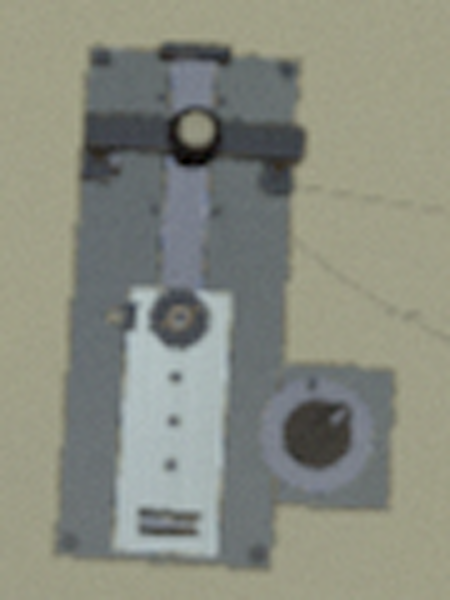

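View pics/zb.png

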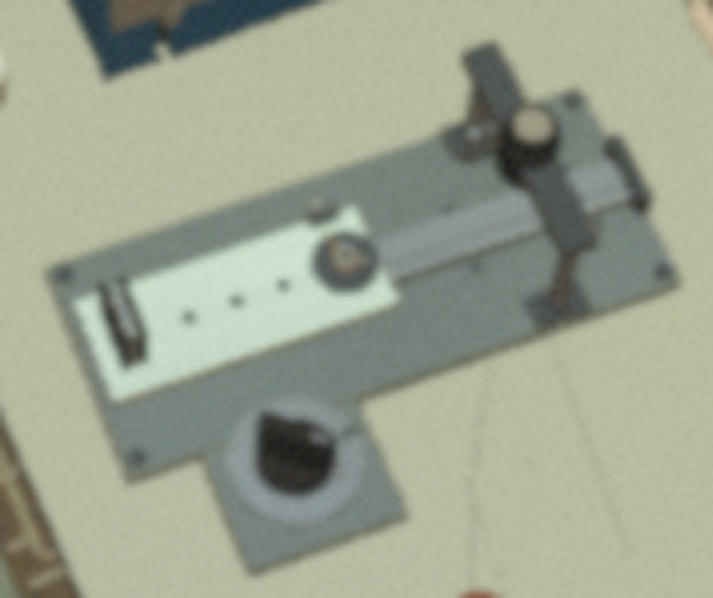

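Run:
```python
from h import *
a=load('top0');b=load('side0')
A=a['pixels'][208:242,298:332,::-1];B=b['pixels'][255:300,255:300,::-1]
f=lambda I,s:cv2.resize(cv2.convertScaleAbs(I,alpha=1.5,beta=10),(400,400),interpolation=s)
cv2.imwrite('pics/zk.png',np.hstack([f(A,cv2.INTER_CUBIC),f(B,cv2.INTER_CUBIC)]))
Z=cloud(a)[...,2]
print(Z[214:238,302:328].round(0).astype(int))
```

```text
[[  12   13   10   11    9    9   17   15   12   11   12   12   10   10
    17   16   14   12   14    4   15   19   17   10   13   17]
 [  13   20    9   12   11   15   15    9   18   17   21   21   16   15
    15   11   17   15   15   12   16   12   12    9   11   12]
 [  13   14   13   14   11   21   17   17   17   21   21   17   17   18
    12   20   13    9    9   10   11   12   12   14   13   14]
 [  12   10   15   16   19   18   16   19   15   18   21   17   16   19
    18   19   18   15   14   14    9   16   13   16   17   14]
 [  12 1403   11   17   15   13   14   19   14   19   20   21   14   11
    15   17   15   16   17   15    9   11   11   13   13   15]
 [  13   13   15   18   18   17   19   15   11   16   17   20   16   20
    18   14   14   15   16   13   11   16   17   12   17   14]
 [  10   18   14   15   19   24   21   20   20   23   23   26   23   23
    25   60   26   12   17   22   13   18   10   13   14   15]
 [  19   16   17   10   20   18   24   23   22   26   30   26   21   26
    53   58   61   13   17   14   19   18   15   13   12   14]
 [  14   16   21   1
[... 1440 characters left out ...]
 13   16   13    7   10]
 [  11   13   18   19   17   18   15   21   18   17   13   21   14   17
    20   21   23   16   20   20   10   13   14   14   12   10]
 [  16   13   16   16   19   21   14   20   14   13   17   19   10   16
    16   16   20   19   18   10   12   12   12   13   16    8]
 [  19   10   15   14   16   18   18   17   15   21   20   17   20   13
    16   14   16   14   14    9   19   11   11   12   11   12]
 [  12   20    8   15    9   15   20   11   19   20   18   19   17   19
    18   16   24   12   17   12   14   17   15   14    9   12]
 [  13   10   15   14   15   15   21   19   19   15   16   16   20   24
    17   10   14    7   11   14   14   11   10   14   11    4]]
```

View pics/zk.png

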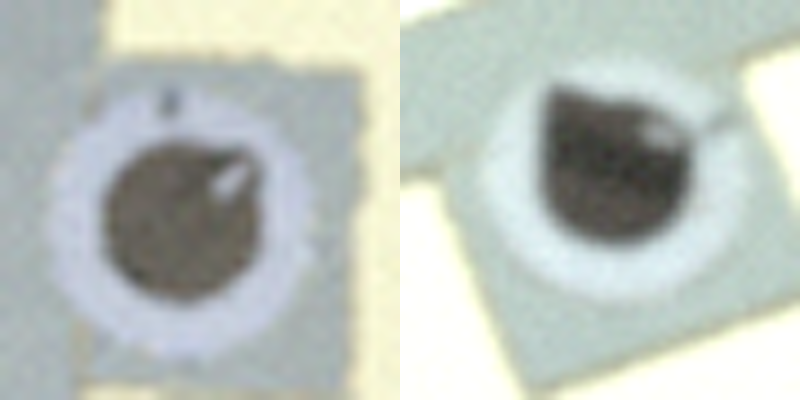

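Run:
```python
from h import *
a=load('top0');P=cloud(a);px=a['pixels'].astype(int)
V,U=np.mgrid[0:420,0:560]
m=(P[...,2]>42)&(P[...,2]<80)&(U>300)&(U<330)&(V>210)&(V<240)
uv=np.c_[U[m],V[m]]; Q=onz(a,uv,58.)[:,:2]; c=Q.mean(0); w,v=np.linalg.eigh(np.cov(Q.T)); d=v[:,1]
print('bar',m.sum(),c,'dir',d,np.arctan2(d[1],d[0]),np.sqrt(12*w))
# ring: bluish brightness
hsv=cv2.cvtColor(a['pixels'],cv2.COLOR_RGB2HSV)
g=a['pixels'].astype(int)
sub=(U>298)&(U<332)&(V>208)&(V<242)
ring=sub&(g[...,2]-g[...,1]>8)&(g.sum(2)>330)
n,l,s,cc=cv2.connectedComponentsWithStats(ring.astype(np.uint8)); k=1+np.argmax(s[1:,4]); print(s[k])
cnt,_=cv2.findContours((l==k).astype(np.uint8),cv2.RETR_EXTERNAL,cv2.CHAIN_APPROX_NONE)
h=cv2.convexHull(max(cnt,key=len)); 
H=onz(a,h[:,0,:].astype(float),15.)[:,:2].astype(np.float32)
print('ring ctr',cv2.minEnclosingCircle(H)); rc=cv2.fitEllipse(H); print(rc)
# black disk
blk=sub&(g.sum(2)<210)
n,l,s,cc=cv2.connectedComponentsWithStats(blk.astype(np.uint8)); k=1+np.argmax(s[1:,4]); print('disc',s[k],onz(a,cc[k],22.))
# mark: darkness-weighted centroid
gs=g.sum(2).astype(float); win=(U>=309)&(U<=316)&(V>=213)&(V<=218)
print(gs[211:222,306:320].astype(int))
```

```text
bar 50 [ 576.026 -380.373] dir [-0.711  0.703] 2.3614815753162333 [11.683 48.129]
[302 216  22  23 155]
ring ctr ((575.7300415039062, -382.62652587890625), 39.630157470703125)
((575.4877319335938, -383.3789978027344), (74.54666900634766, 77.0265121459961), 98.00885772705078)
disc [307 221  13  12 121] [[ 575.425 -382.991   22.   ]]
[[336 408 452 450 455 450 449 443 453 444 446 454 447 450]
 [349 383 397 384 385 380 390 382 385 395 377 403 415 395]
 [342 355 345 338 329 333 331 331 334 338 331 345 347 337]
 [338 332 330 333 331 331 329 333 334 334 334 323 327 335]
 [321 330 326 334 343 324 304 329 353 341 331 332 334 331]
 [307 338 352 368 365 324 261 325 378 364 365 353 339 344]
 [321 366 381 373 384 315 269 338 381 385 386 374 370 345]
 [355 385 383 384 382 360 341 364 378 384 376 375 373 375]
 [392 389 380 379 379 361 328 327 336 360 374 378 382 383]
 [382 387 377 342 294 252 217 219 242 264 287 285 286 339]
 [385 380 345 261 188 179 167 171 169 158 152 173 228 272]]
```

Run:
```python
from h import *
a=load('top0');b=load('side0')
m=onz(a,[311.97,216.4],19.)[0]; print('mark',m, 'cam',ray(a,[0,0])[0],ray(b,[0,0])[0])
for c in ([575.6,-383.],[576,-380.6],[575.7,-382]):
    d=m[:2]-c; print(c,np.hypot(*d),np.arctan2(d[1],d[0]))
# side view check
P=cloud(b);V,U=np.mgrid[0:420,0:560]
w=(U>255)&(U<300)&(V>250)&(V<300)
mk=w&(P[...,2]>52)&(P[...,2]<66)
Q=onz(b,np.c_[U[mk],V[mk]],58.)[:,:2]; W,v=np.linalg.eigh(np.cov(Q.T)); print('side bar',mk.sum(),Q.mean(0),np.arctan2(*-v[::-1,1]),np.sqrt(12*W))
g=b['pixels'].astype(int)
ring=w&(g[...,2]-g[...,1]>3)&(g.sum(2)>380)
n,l,s,cc=cv2.connectedComponentsWithStats(ring.astype(np.uint8)); k=1+np.argmax(s[1:,4]); print(s[k])
cnt,_=cv2.findContours((l==k).astype(np.uint8),cv2.RETR_EXTERNAL,cv2.CHAIN_APPROX_NONE)
H=onz(b,cv2.convexHull(max(cnt,key=len))[:,0].astype(float),15.)[:,:2].astype(np.float32); print('ring',cv2.fitEllipse(H),cv2.minEnclosingCircle(H))
print(b['pixels'].astype(int).sum(2)[262:275,282:300])
# carriage
A=cloud(a)
hm=(U>270)&(U<300)&(V>235)&(V<255)&(A[...,2]>60)&(A[...,2]<90)
Q=onz(a,np.c_[U[hm],V[hm]],76.)[:,:2]; W,v=np.linalg.eigh(np.cov(Q.T)); print('handle top',hm.sum(),Q.mean(0),v[:,1],np.sqrt(12*W))
hm=(P[...,2]>66)&(P[...,2]<84)&(U>230)&(U<255)&(V>225)&(V<260)
Q=onz(b,np.c_[U[hm],V[hm]],76.)[:,:2]; W,v=np.linalg.eigh(np.cov(Q.T)); print('handle side',hm.sum(),Q.mean(0),v[:,1],np.sqrt(12*W))
ga=a['pixels'].astype(int)
pl=(ga[...,0]>150)&(abs(ga[...,0]-ga[...,2])<25)&(A[...,2]>25)&(A[...,2]<45)&(U>265)&(U<305)&(V>190)&(V<260)
cnt,_=cv2.findContours(pl.astype(np.uint8),cv2.RETR_EXTERNAL,cv2.CHAIN_APPROX_NONE); k=max(cnt,key=len)
H=onz(a,k[:,0].astype(float),34.)[:,:2].astype(np.float32); r=cv2.minAreaRect(H); print('plate',r,cv2.boxPoints(r))
lb=(A[...,2]>90)&(A[...,2]<140)&(U>255)&(U<320)&(V>145)&(V<190)
print('bridge',lb.sum()); Q=A[lb]; print(np.percentile(Q,[5,50,95],axis=0)); 
Q=onz(a,np.c_[U[lb],V[lb]],110.)[:,:2]; W,v=np.linalg.eigh(np.cov(Q.T)); print(Q.mean(0),v[:,1],np.sqrt(12*W)); r=cv2.minAreaRect(Q.astype(np.float32)); print(r)
```

```text
mark [ 610.492 -380.144   19.   ] cam [ 495.175 -228.8   1402.902] [ 309.533 -887.274 1353.759]
[575.6, -383.0] 35.00869933771848 0.08166182351842892
[576, -380.6] 34.495043887734184 0.013210914291833301
[575.7, -382] 34.84148715171497 0.053286367630705
side bar 83 [ 572.191 -385.093] -0.7873968423681101 [13.99  44.673]
[273 284   5   3   6]
ring ((553.0460205078125, -406.7839050292969), (3.9209680557250977, 12.657501220703125), 97.19193267822266) ((552.8085327148438, -407.30035400390625), 6.026731491088867)
[[421 416 399 396 376 367 366 355 360 366 356 368 428 473 494 511 519 530]
 [432 434 421 413 398 389 370 373 371 377 368 413 458 508 525 532 530 529]
 [435 437 430 426 422 406 399 391 375 381 386 411 477 520 532 536 533 527]
 [407 406 425 435 427 420 419 412 387 377 376 412 471 510 533 537 534 534]
 [327 359 395 414 426 430 425 415 397 380 365 389 442 490 522 538 533 537]
 [221 276 316 364 400 424 418 405 376 353 349 374 404 466 514 532 532 529]
 [199 243 262 310 354 379 401 375 339 327 339 358 390 439 498 528 536 536]
 [226 276 288 288 301 335 363 350 333 350 363 374 386 422 479
[... 265 characters left out ...]
349 411 426 429 427 411 392 381 381 411 471 515]
 [106  99 101 103 134 237 352 414 431 435 437 421 396 385 384 401 440 493]]
handle top 53 [ 513.854 -277.881] [0.025 1.   ] [16.142 37.307]
handle side 91 [ 510.004 -283.571] [0.037 0.999] [17.691 42.141]
plate ((583.6499633789062, -283.08154296875), (67.10749053955078, 178.1236572265625), 86.82828521728516) [[ 492.868 -311.656]
 [ 670.719 -321.512]
 [ 674.432 -254.507]
 [ 496.581 -244.652]]
bridge 367
[[ 751.945 -356.999  103.73 ]
 [ 764.506 -290.584  110.089]
 [ 777.334 -226.346  131.062]]
[ 765.321 -291.378] [0.054 0.999] [ 28.691 141.153]
((765.5786743164062, -291.7556457519531), (36.49229431152344, 143.87388610839844), 0.7410516738891602)
```

Run:
```python
from h import *
a=load('top0');b=load('side0')
V,U=np.mgrid[0:420,0:560]
g=b['pixels'].astype(int).sum(2)
P=cloud(b)
print('mark side',onz(b,[291.6,267.7],19.))
# outer ring boundary through base-plate colour: print saturation/blue diff
d=b['pixels'].astype(int); print((d[...,2]-d[...,0])[256:298:2,258:300:2])
A=b['pixels'][250:300,255:305,::-1]; D=np.clip((d[...,2]-d[...,0]+30)*5,0,255).astype(np.uint8)[250:300,255:305]
cv2.imwrite('pics/d.png',np.hstack([cv2.resize(D,(400,400)),cv2.resize(cv2.cvtColor(A,cv2.COLOR_BGR2GRAY),(400,400),interpolation=cv2.INTER_CUBIC)]))
```

```text
mark side [[ 613.487 -381.899   19.   ]]
[[-15  -5   1   5   5   5   6   6   8   5   6   4   5   4   6   8   5   7
    4   4   7]
 [  2   6   5   6   6   7   6   5   5   6   5   6   6   8   5   7   6   7
    5   6  -3]
 [  3   6   5   5   6   7   6   6   8   5   5   5   5   5   6   3   4   1
   -6 -14 -16]
 [  5   7   6   6   7   6   6   7   9  10   9  11  10   9   5   0   1  -8
  -19 -22 -23]
 [  6   8   8   7   6   8   7   4   7  10   9   9   9   9   7   7   4   1
  -17 -20 -24]
 [  7   6   8   5   6   7   7  -3  -6  -1   4   4   7   8  10   9   7   4
  -13 -22 -23]
 [ 10   7   7   9  10   8   8   0  -8  -7  -7  -6  -2   1  10  11   8   3
   -5 -21 -20]
 [  8   5   3   5  10   9   7  -2  -3  -1  -2  -4  -1   5   1   6  10   8
    2 -16 -19]
 [  3  -1  -2   2  10  10   7  -2  -3  -3  -3  -4  -1  -4   1  11  13  11
    4  -3 -17]
 [-11  -1   4   3  11  10   5  -5  -6  -4  -1  -3   2  -3  -1   8  10  10
    8   3 -12]
 [-19  -6   8   5  10  12   7  -4  -6  -3  -3  -3  -7  -3   1   5   8  12
    7   4  -5]
 [-21 -10   4   5  10  12  12   2  -5  -8  -5  -8  -7  -2   1   3  10  10
    6   4   2]
 [-20 -17   0   5  12  13  13   6   2  -6  -3  -4  -3   2   9  10   9  12
    6   8   5]
 [-21 -21  -9   4   5   9  14  12  12   7   6   7   8  11  12  14  10   7
    6   6   5]
 [-22 -21 -17   3   7   6  11  13  14  13  12  12  13  13  14  12   5   5
    5   8   5]
 [-20 -22 -17  -5   7   6   4  10  14  14  13  14  13  13  11   6   5  10
    7   5   6]
 [-19 -20 -20 -12   5   8   6   6   9   8   7   7   5   5   6   7   7   8
    6   2  -6]
 [-20 -21 -21 -18   0   8   8  10   6   8   7   5   9  11   8   5   1  -4
  -12 -17 -19]
 [-19 -22 -20 -20 -10   8   9   8   9   7   9   9   9   4  -6 -10 -15 -18
  -20 -24 -20]
 [-22 -21 -20 -22 -15   2   9   8  11   9   5  -1 -10 -15 -18 -22 -22 -21
  -20 -21 -23]
 [-21 -24 -20 -20 -19  -7   7   7   3  -5 -12 -16 -21 -20 -22 -19 -21 -21
  -21 -21 -21]]
```

View pics/d.png

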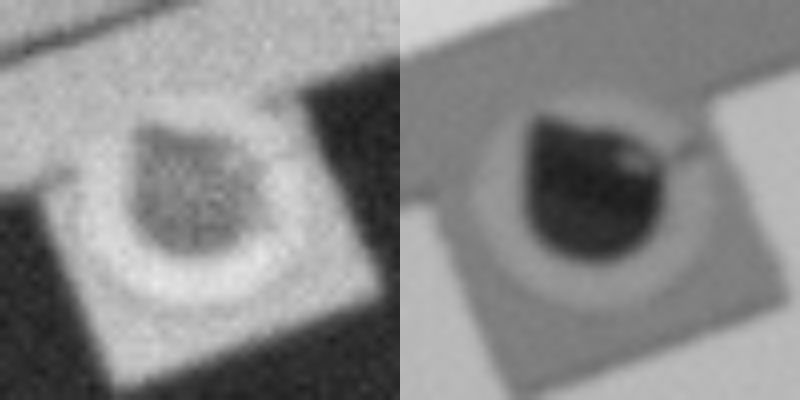

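Run:
```python
from h import *
b=load('side0')
U=np.array([[472,190],[712,190],[595,90],[595,308]])-[400,0]
Q=onz(b,(U+.5)/8-.5+[255,250],15.);print(Q,Q.mean(0))
m=onz(b,(np.array([288,150])+.5)/8-.5+[255,250],18.)[0];print(m)
d=m-Q.mean(0);print(np.hypot(*d[:2]),np.arctan2(d[1],d[0]))
```

```text
[[ 538.821 -364.297   15.   ]
 [ 612.151 -397.308   15.   ]
 [ 591.805 -347.944   15.   ]
 [ 558.681 -419.433   15.   ]] [ 575.364 -382.246   15.   ]
[ 610.399 -381.991   18.   ]
35.035756438242004 0.007265740297324625
```

>>> {"fn": "servo_tool", "kwargs": {
  "steps": [
    {"x":-0.008,"y":-0.046,"z":0.0,"spin":0.15,"claw":0},
    {"x":-0.016,"y":-0.092,"z":0.0,"spin":0.3,"claw":0},
    {"x":-0.024,"y":-0.138,"z":0.0,"spin":0.45,"claw":0},
    {"x":-0.032,"y":-0.183,"z":0.0,"spin":0.6,"claw":0},
    {"x":-0.04,"y":-0.229,"z":0.01,"spin":0.75,"claw":0},
    {"x":-0.048,"y":-0.275,"z":0.03,"spin":0.9,"claw":0},
    {"x":-0.056,"y":-0.321,"z":0.06,"spin":1.05,"claw":0},
    {"x":-0.065,"y":-0.367,"z":0.1,"spin":1.207,"claw":0}
  ]
}}

```text
time_s: 1.1
ee_pos: [576.7, -382.0, 126.4]
tool_rot: [[-0.709, -0.705, 0.002], [-0.705, 0.709, -0.001], [-0.0, -0.002, -1.0]]
force: [1.1, -0.1, 0.3]
grip_width: 45.9
```

Run:
```python
from h import *
s=bot.observe(); print({k:np.array(v) for k,v in s.items()})
```

```text
{'time_s': array(1.1), 'joint_pos': array([ 0.702,  0.648, -0.23 ,  1.522,  0.166,  0.989, -1.934]), 'qd': array([-0.744,  0.535,  0.306, -0.123, -0.029, -0.428, -1.712]), 'tau': array([  2.378, -68.064,  -5.308, -24.917,  -0.046,   0.738,   2.3  ]), 'ee_pos': array([ 576.734, -382.004,  126.444]), 'tool_rot': array([[-0.709, -0.705,  0.002],
       [-0.705,  0.709, -0.001],
       [-0.   , -0.002, -1.   ]]), 'force': array([ 1.145, -0.141,  0.291]), 'moment': array([ 0.052,  0.024, -0.053]), 'grip_width': array(45.932)}
```

>>> {"fn": "servo_tool", "kwargs": {
  "steps": [
    {"z":0.03,"claw":0},
    {"z":0.06,"claw":0},
    {"z":0.085,"claw":0},
    {"z":0.098,"claw":0},
    {"z":0.098,"claw":0}
  ]
}}

```text
schema error: expected keys claw, x, y, z, spin
```

Run:
```python
from h import *
b=cap('side','side1');a=cap('top','top1')
cv2.imwrite('pics/z1.png',np.hstack([cv2.resize(b['pixels'][220:320,220:320,::-1],(400,400),interpolation=cv2.INTER_CUBIC),cv2.resize(a['pixels'][190:260,275:345,::-1],(400,400),interpolation=cv2.INTER_CUBIC)]))
```

```text
(no output)
```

View pics/z1.png

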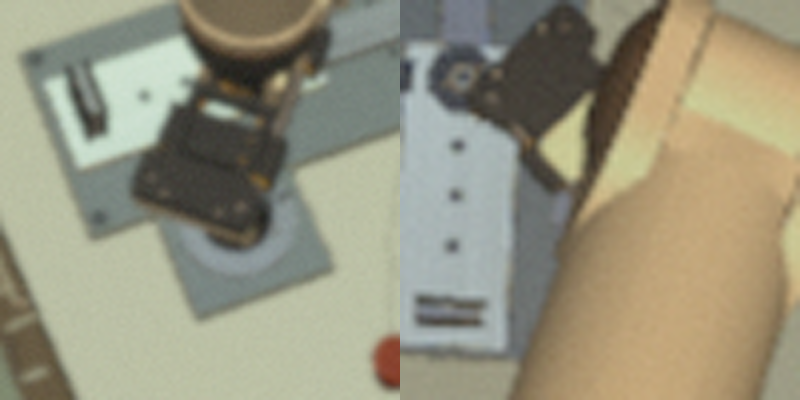

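The move was refused because each row needs every key. The picture shows the gripper still hovering above the knob, so I'll descend now.

>>> {"fn": "servo_tool", "kwargs": {
  "steps": [
    {"x":0,"y":0,"spin":0,"z":0.03,"claw":0},
    {"x":0,"y":0,"spin":0,"z":0.06,"claw":0},
    {"x":0,"y":0,"spin":0,"z":0.085,"claw":0},
    {"x":0,"y":0,"spin":0,"z":0.098,"claw":0},
    {"x":0,"y":0,"spin":0,"z":0.098,"claw":0}
  ]
}}

```text
time_s: 1.82
ee_pos: [574.2, -382.0, 27.7]
tool_rot: [[-0.705, -0.709, -0.002], [-0.709, 0.705, 0.001], [0.0, 0.002, -1.0]]
force: [0.0, 0.6, -0.6]
grip_width: 46.1
```

>>> {"fn": "servo_tool", "kwargs": {
  "grip_force": 15,
  "steps": [
    {"x":0,"y":0,"spin":0,"z":0,"claw":-0.5},
    {"x":0,"y":0,"spin":0,"z":0,"claw":-0.7},
    {"x":0,"y":0,"spin":0,"z":0,"claw":-0.8},
    {"x":0,"y":0,"spin":0,"z":0,"claw":-0.85},
    {"x":0,"y":0,"spin":0,"z":0,"claw":-0.9},
    {"x":0,"y":0,"spin":0,"z":0,"claw":-0.9}
  ]
}}

```text
time_s: 2.58
ee_pos: [575.0, -382.9, 29.3]
tool_rot: [[-0.706, -0.708, 0.0], [-0.708, 0.706, -0.001], [0.0, -0.001, -1.0]]
force: [-2.2, -1.0, 5.5]
grip_width: 11.6
```

>>> {"fn": "servo_tool", "kwargs": {
  "steps": [
    {"x":0,"y":0,"spin":-0.1,"z":0,"claw":-0.9},
    {"x":0,"y":0,"spin":-0.22,"z":0,"claw":-0.9},
    {"x":0,"y":0,"spin":-0.34,"z":0,"claw":-0.9},
    {"x":0,"y":0,"spin":-0.46,"z":0,"claw":-0.9},
    {"x":0,"y":0,"spin":-0.58,"z":0,"claw":-0.9},
    {"x":0,"y":0,"spin":-0.7,"z":0,"claw":-0.9},
    {"x":0,"y":0,"spin":-0.8,"z":0,"claw":-0.9},
    {"x":0,"y":0,"spin":-0.8,"z":0,"claw":-0.9}
  ]
}}

```text
time_s: 3.58
ee_pos: [575.0, -383.0, 29.3]
tool_rot: [[0.017, -1.0, 0.0], [-1.0, -0.017, -0.001], [0.001, -0.0, -1.0]]
force: [-1.8, -0.4, 4.6]
grip_width: 11.7
```

>>> {"fn": "servo_tool", "kwargs": {
  "steps": [
    {"x":0,"y":0,"spin":0,"z":0,"claw":-0.9},
    {"x":0,"y":0,"spin":0,"z":0,"claw":-0.6},
    {"x":0,"y":0,"spin":0,"z":0,"claw":-0.3},
    {"x":0,"y":0,"spin":0,"z":-0.01,"claw":0},
    {"x":0,"y":0,"spin":0,"z":-0.04,"claw":0},
    {"x":0,"y":0,"spin":0,"z":-0.09,"claw":0}
  ]
}}

```text
time_s: 4.32
ee_pos: [573.8, -381.4, 118.1]
tool_rot: [[0.017, -1.0, -0.003], [-1.0, -0.017, 0.002], [-0.002, 0.003, -1.0]]
force: [0.1, -0.1, 1.1]
grip_width: 45.3
```

>>> {"fn": "servo_tool", "kwargs": {
  "steps": [
    {"x":0.04,"y":0.02,"spin":0,"z":-0.04,"claw":0},
    {"x":0.08,"y":0.05,"spin":0,"z":-0.08,"claw":0},
    {"x":0.13,"y":0.08,"spin":0,"z":-0.1,"claw":0},
    {"x":0.17,"y":0.12,"spin":0,"z":-0.1,"claw":0},
    {"x":0.21,"y":0.17,"spin":0,"z":-0.1,"claw":0},
    {"x":0.21,"y":0.2,"spin":0,"z":-0.1,"claw":0}
  ]
}}

```text
time_s: 5.08
ee_pos: [373.6, -600.1, 218.8]
tool_rot: [[0.01, -1.0, -0.002], [-1.0, -0.01, -0.002], [0.002, 0.002, -1.0]]
force: [0.1, 0.2, 0.8]
grip_width: 45.8
```

Run:
```python
from h import *
b=cap('side','side2');a=cap('top','top2')
f=lambda I:cv2.resize(cv2.convertScaleAbs(I,alpha=1.4),(400,400),interpolation=cv2.INTER_CUBIC)
cv2.imwrite('pics/z2.png',np.hstack([f(b['pixels'][250:300,255:305,::-1]),f(a['pixels'][208:242,298:332,::-1])]))
V,U=np.mgrid[0:420,0:560];P=cloud(a)
m=(P[...,2]>42)&(P[...,2]<80)&(U>300)&(U<330)&(V>210)&(V<240)
Q=onz(a,np.c_[U[m],V[m]],58.)[:,:2]; w,v=np.linalg.eigh(np.cov(Q.T)); d=v[:,1]*np.sign(v[0,1])
print('bar',m.sum(),Q.mean(0),np.arctan2(d[1],d[0]))
print(a['pixels'].astype(int).sum(2)[211:228,306:322])
```

```text
bar 56 [ 576.71  -381.037] -0.0005522416898193915
[[328 397 442 441 449 442 442 443 447 435 437 448 444 442 440 444]
 [350 380 390 380 378 391 379 375 376 385 373 389 395 386 385 424]
 [323 345 337 329 328 330 319 321 320 329 326 340 343 321 328 350]
 [324 325 333 324 314 334 327 321 323 324 328 318 328 323 321 310]
 [327 325 324 337 336 323 291 320 350 333 324 323 324 323 323 322]
 [309 333 352 355 361 324 264 320 370 361 350 352 333 328 327 331]
 [318 366 366 381 372 313 258 320 370 372 374 361 362 341 331 318]
 [354 382 374 371 365 347 328 351 361 375 372 372 368 365 353 322]
 [376 380 375 371 374 337 298 287 265 294 339 369 370 375 366 356]
 [377 386 375 337 293 232 173 195 213 211 271 358 374 377 371 374]
 [364 373 335 260 200 159 129 182 234 212 202 279 348 377 378 381]
 [373 333 245 167 177 154 142 188 250 218 161 191 271 346 374 380]
 [358 265 173 169 177 157 136 178 221 198 169 162 188 288 362 385]
 [320 217 173 183 176 156 156 168 184 180 161 169 169 237 338 389]
 [303 189 173 186 182 164 142 166 166 172 177 165 170 207 321 385]
 [298 179 176 176 183 163 144 159 179 176 167 172 152 195 317 387]
 [289 175 178 180 185 160 138 171 179 175 182 182 181 196 320 383]]
```

View pics/z2.png

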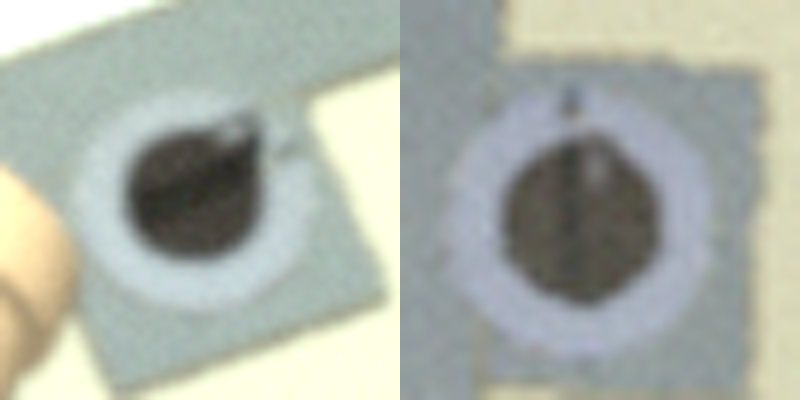

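View pics/top2.png

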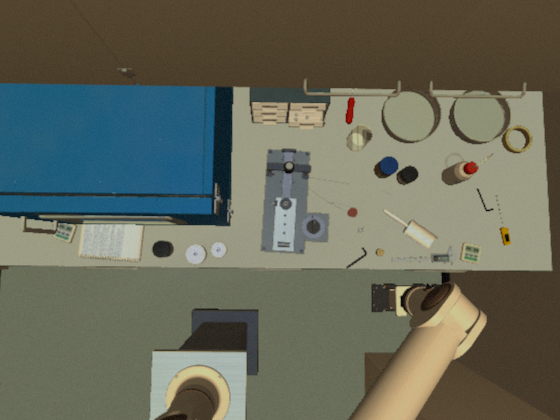

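```bash
cat > ctr.py <<'E'
from h import *
from scipy.optimize import least_squares
def edge(c,ctr,z,r0,r1,angs,sign,ch):
    pts=[]
    rs=np.arange(r0,r1,.25)
    for t in angs:
        w=np.c_[ctr[0]+rs*np.cos(t),ctr[1]+rs*np.sin(t),np.full_like(rs,z)]
        uv=proj(c,w).astype(np.float32)
        s=cv2.remap(ch,uv[:,0].copy(),uv[:,1].copy(),cv2.INTER_CUBIC).ravel()
        s=cv2.GaussianBlur(s.reshape(1,-1),(0,0),4).ravel(); g=np.gradient(s)*sign
        i=np.argmax(g[6:-6])+6
        if 8<i<len(rs)-9 : pts.append(np.r_[w[i,:2],g[i]])
    return np.array(pts)
def fit(p):
    f=lambda x:np.hypot(p[:,0]-x[0],p[:,1]-x[1])-x[2]
    r=least_squares(f,[p[:,0].mean(),p[:,1].mean(),np.ptp(p[:,0])/2],loss='soft_l1',f_scale=.7); return r.x,np.median(abs(f(r.x))),len(p)
def mark(c,ctr,z=18):
    # darkness in polar band r 31..40
    t=np.linspace(-.6,.7,261); rs=np.arange(33,38.1,.5); T,R=np.meshgrid(t,rs)
    uv=proj(c,np.c_[(ctr[0]+R*np.cos(T)).ravel(),(ctr[1]+R*np.sin(T)).ravel(),np.full(T.size,z)]).astype(np.float32)
    g=c['pixels'].astype(np.float32).sum(2)
    s=cv2.remap(g,uv[:,0].reshape(T.shape).copy(),uv[:,1].reshape(T.shape).copy(),cv2.INTER_CUBIC).mean(0)
    i=np.argmin(s); m=abs(t-t[i])<.16; b=np.percentile(s[abs(t-t[i])<.3],70); w=np.clip(b-s,0,None)*m
    return (w*t).sum()/w.sum(), t[i]
for tag in('top0','top2','side0','side2'):
    c=load(tag); p=c['pixels'].astype(np.float32); ang=np.linspace(-np.pi,np.pi,73)[:-1]
    g=p.sum(2); c0=np.array([575.5,-382.5])
    lo=p[...,2]-p[...,0]
    for nm,z,r0,r1,sg,ch in(('disc',22,13,28,1,g),('ring',15,33,47,-1,g if 0 else p[...,2])):
        e=edge(c,c0,z,r0,r1,ang,sg,ch)
        x,rr,n=fit(e); print(tag,nm,x,rr,n, 'mark',mark(c,x[:2]))
E
python3 ctr.py
```

```text
top0 disc [ 575.769 -383.192   23.51 ] 0.2621043439986295 65 mark (np.float64(0.08723538311163176), np.float64(0.08499999999999996))
top0 ring [ 576.049 -383.623   39.313] 0.4533663302340827 69 mark (np.float64(0.09784773482674235), np.float64(0.09499999999999986))
top2 disc [ 575.643 -383.027   23.519] 0.28380950177518827 68 mark (np.float64(0.07733219986961944), np.float64(0.07499999999999996))
top2 ring [ 576.207 -383.635   39.364] 0.3758809290630225 70 mark (np.float64(0.09411722755671699), np.float64(0.08999999999999997))
side0 disc [ 574.206 -383.885   23.506] 0.7348821941724868 60 mark (np.float64(0.049359735388675115), np.float64(0.04999999999999993))
side0 ring [ 574.645 -383.271   39.35 ] 0.5141859632077228 70 mark (np.float64(0.033757661074653146), np.float64(0.03499999999999992))
side2 disc [ 574.101 -384.955   22.968] 0.33736431002520817 57 mark (np.float64(0.5348959009834056), np.float64(0.5399999999999999))
side2 ring [ 575.154 -383.392   39.495] 0.6624374695875588 71 mark (np.float64(0.5194567849421408), np.float64(0.5299999999999999))
```

Top and side views disagree slightly on the mark angle (0.09 against 0.035). The clock allows it, so I'll average several frames for a cleaner measurement.

```bash
python3 - <<'E'
from h import *
for n in('top','side'):
    I=[];Z=[]
    for i in range(14):
        c=bot.read_camera(n); I.append(c['pixels'].astype(np.float32)); Z.append(c['z_map'])
    Z=np.array(Z); Z[Z==0]=np.nan
    np.savez(f'pics/{n}A.npz',pixels=np.mean(I,0),z_map=np.nan_to_num(np.nanmedian(Z,0)),K=c['K'],world_to_cam=c['world_to_cam'])
print(bot.observe()['time_s'])
a=load('topA'); P=cloud(a)[...,2]
print(P[213:222,306:322].round(1))
print(a['pixels'].sum(2)[213:223,306:322].astype(int))
b=load('sideA'); P=cloud(b)[...,2]
print(P[260:278,276:298].round(0).astype(int))
print(b['pixels'].sum(2)[260:278,276:298].astype(int))
B=np.clip(b['pixels'][250:300,255:305,::-1]*1.4,0,255).astype(np.uint8);A=np.clip(a['pixels'][208:242,298:332,::-1]*1.4,0,255).astype(np.uint8)
cv2.imwrite('pics/z3.png',np.hstack([cv2.resize(x,(400,400),interpolation=cv2.INTER_CUBIC) for x in(B,A)]))
E
sed -i "s/('top0','top2','side0','side2')/('topA','sideA')/" ctr.py; python3 ctr.py
```

```text
6.575
[[13.3 13.5 11.4 11.7 13.8 14.3 13.4 12.  13.5 14.3 11.6 14.4 13.6 13.9
  12.5 13.2]
 [10.6 11.6 11.5 13.7 14.4 13.5 11.5 14.2 13.5 13.6 15.2 13.2 11.  12.9
  13.  14.1]
 [14.3 14.5 13.1 13.9 18.6 20.6 22.1 17.1 16.9 15.1 11.7 13.6 13.8 14.6
  12.1 11.7]
 [11.  16.9 17.  16.9 18.8 18.6 22.1 17.3 17.  16.5 15.8 16.1 12.5 12.5
  14.4 13.4]
 [15.5 17.7 17.9 19.1 17.6 17.5 21.7 16.8 17.9 17.2 15.4 16.7 16.4 17.9
  15.3 12.2]
 [16.5 17.  16.9 17.7 16.1 16.8 22.8 17.  16.6 16.2 17.5 17.1 16.9 17.3
  17.2 14. ]
 [16.7 17.5 18.5 18.  15.7 18.1 58.7 59.4 57.4 59.  17.8 19.4 16.6 18.3
  16.9 16.6]
 [17.8 16.  17.3 15.1 23.3 33.  58.8 60.4 60.4 60.3 17.9 16.3 17.3 17.7
  17.8 17.3]
 [18.4 15.8 24.5 22.3 20.7 35.4 58.5 59.  58.6 58.9 21.6 23.1 16.6 16.8
  18.3 16.5]]
[[331 343 331 324 325 322 322 321 325 330 325 337 340 328 328 350]
 [331 322 327 319 320 318 319 324 324 321 324 323 324 322 321 321]
 [315 324 322 327 334 321 295 319 345 333 320 324 325 325 323 324]
 [308 331 348 360 362 321 260 318 370 360 352 350 338 325 324 323]
 [317 358 366 374 370 312 243 320 369 368 369 365 355 343 32
[... 3090 characters left out ...]
1 135 143 140 142 145 147 181 276 374 423 437 436 434 422
  404 388 385 388]
 [126 134 137 143 142 141 147 143 147 153 209 311 393 432 439 437 426 409
  392 385 383 384]]
topA disc [ 575.85  -383.181   23.574] 0.23715722081680468 68 mark (np.float64(0.0823365328102502), np.float64(0.07999999999999996))
topA ring [ 576.105 -383.612   39.344] 0.3588326014060499 70 mark (np.float64(0.09408775665324982), np.float64(0.09499999999999986))
sideA disc [ 573.92  -384.867   23.071] 0.3282490469460271 59 mark (np.float64(0.5292957936181846), np.float64(0.5249999999999998))
sideA ring [ 575.355 -383.468   39.157] 0.5983526573697056 70 mark (np.float64(0.5270895626833357), np.float64(0.5349999999999998))
```

View pics/z3.png

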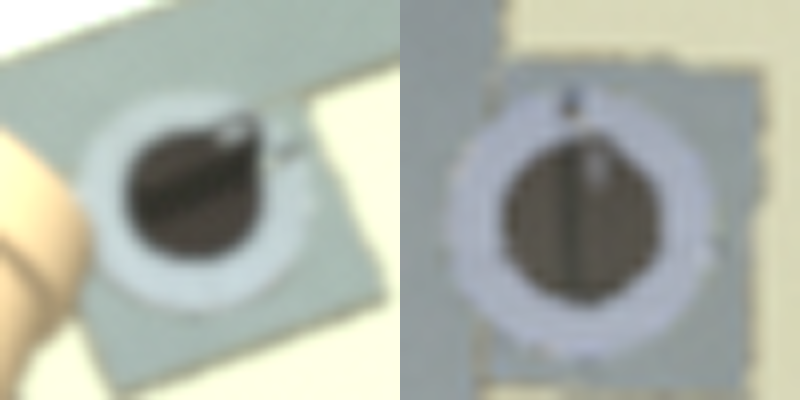

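Run:
```python
from h import *
a=load('topA');P=cloud(a)[...,2]
c=np.array([576,-383.4])
for z in(17,22,58): print(z,proj(a,[*c,z]))
for th in (0,.05,.1):
    d=np.array([np.cos(th),np.sin(th)]); n=np.array([-d[1],d[0]])
    print(th,'mark',proj(a,[*(c+35.5*d),21]),'ptr',proj(a,[*(c+28*d),20]),'bar ends',proj(a,[*(c+22*d),58]),proj(a,[*(c-22*d),58]))
for v in range(217,237): print(v,P[v,306:320].round(0).astype(int))
b=load('sideA')
for th in (0,.05,.1):
    d=np.array([np.cos(th),np.sin(th)]); print(th,'side mark',proj(b,[*(np.array([575.2,-383.4])+35.5*d),21]))
```

```text
17 [[312.841 226.413]]
22 [[313.003 226.33 ]]
58 [[314.204 225.715]]
0 mark [[312.975 216.072]] ptr [[312.942 218.261]] bar ends [[314.205 219.169]] [[314.203 232.282]]
0.05 mark [[312.462 216.079]] ptr [[312.537 218.267]] bar ends [[313.878 219.173]] [[314.531 232.278]]
0.1 mark [[311.95  216.112]] ptr [[312.133 218.292]] bar ends [[313.552 219.194]] [[314.858 232.257]]
217 [16 18 18 19 18 18 22 17 18 17 15 17 16 18]
218 [16 17 17 18 16 17 23 17 17 16 17 17 17 17]
219 [17 18 19 18 16 18 59 59 57 59 18 19 17 18]
220 [18 16 17 15 23 33 59 60 60 60 18 16 17 18]
221 [18 16 25 22 21 35 59 59 59 59 22 23 17 17]
222 [16 21 23 24 22 33 58 60 59 60 22 23 16 18]
223 [17 22 22 24 22 33 58 59 59 58 23 21 23 18]
224 [24 24 23 22 24 32 59 58 60 58 24 22 24 22]
225 [25 22 25 25 23 32 59 60 59 59 24 22 24 24]
226 [22 23 24 24 22 30 57 59 59 59 22 22 24 23]
227 [22 22 23 23 22 29 58 59 60 58 23 24 24 24]
228 [24 23 23 24 23 29 56 60 59 59 22 23 23 22]
229 [17 23 24 23 23 28 58 59 58 61 21 22 23 18]
230 [16 24 22 24 24 27 57 59 60 60 23 23 21 19]
231 [16 17 24 22 23 28 58 59 59 61 23 22 17 18]
232 [17 16 17 20 24 28 53 59 58 60 16 16 17 16]
233 [17 16 18 17 16 17 17 18 17 16 16 18 17 17]
234 [19 18 16 16 17 16 18 18 17 16 16 18 17 18]
235 [19 16 18 16 17 17 19 18 17 16 15 16 17 16]
236 [11 19 17 17 17 16 16 18 18 16 19 19 17 13]
0 side mark [[290.935 268.261]]
0.05 side mark [[290.636 267.712]]
0.1 side mark [[290.308 267.178]]
```

Averaged depth gives the bar at about 0.02 rad, matching the tool. The mark is at about 0.09 by the top view and 0.05 by the side view, so I'll go back and add about 0.055.

>>> {"fn": "servo_tool", "kwargs": {
  "steps": [
    {"x":-0.03,"y":-0.04,"spin":0,"z":0,"claw":0},
    {"x":-0.07,"y":-0.08,"spin":0,"z":0,"claw":0},
    {"x":-0.12,"y":-0.12,"spin":0,"z":0,"claw":0},
    {"x":-0.16,"y":-0.16,"spin":0,"z":0.02,"claw":0},
    {"x":-0.19,"y":-0.19,"spin":0,"z":0.05,"claw":0},
    {"x":-0.21,"y":-0.2,"spin":0,"z":0.09,"claw":0},
    {"x":-0.21,"y":-0.2,"spin":0,"z":0.1,"claw":0},
    {"x":-0.21,"y":-0.2,"spin":0,"z":0.1,"claw":0}
  ]
}}

```text
time_s: 7.58
ee_pos: [574.0, -384.0, 118.5]
tool_rot: [[0.015, -1.0, -0.002], [-1.0, -0.015, -0.001], [0.001, 0.002, -1.0]]
force: [0.2, 0.2, -0.5]
grip_width: 46.1
```

>>> {"fn": "servo_tool", "kwargs": {
  "steps": [
    {"x":0,"y":0,"spin":0,"z":0.03,"claw":0},
    {"x":0,"y":0,"spin":0,"z":0.06,"claw":0},
    {"x":0,"y":0,"spin":0,"z":0.085,"claw":0},
    {"x":0,"y":0,"spin":0,"z":0.09,"claw":-0.3},
    {"x":0,"y":0,"spin":0,"z":0.09,"claw":-0.7},
    {"x":0,"y":0,"spin":0,"z":0.09,"claw":-0.9},
    {"x":0,"y":0,"spin":0,"z":0.09,"claw":-0.9},
    {"x":0,"y":0,"spin":0,"z":0.09,"claw":-0.9}
  ]
}}

```text
time_s: 8.57
ee_pos: [576.0, -383.0, 30.2]
tool_rot: [[0.017, -1.0, 0.002], [-1.0, -0.017, -0.001], [0.001, -0.002, -1.0]]
force: [-0.1, -0.3, 6.3]
grip_width: 11.6
```

>>> {"fn": "servo_tool", "kwargs": {
  "steps": [
    {"x":0,"y":0,"spin":-0.02,"z":0,"claw":-0.9},
    {"x":0,"y":0,"spin":-0.04,"z":0,"claw":-0.9},
    {"x":0,"y":0,"spin":-0.055,"z":0,"claw":-0.9},
    {"x":0,"y":0,"spin":-0.055,"z":0,"claw":-0.9},
    {"x":0,"y":0,"spin":-0.055,"z":0,"claw":-0.9}
  ]
}}

```text
time_s: 9.2
ee_pos: [576.0, -382.9, 30.2]
tool_rot: [[0.072, -0.997, 0.002], [-0.997, -0.072, -0.001], [0.002, -0.001, -1.0]]
force: [-0.7, 0.0, 6.1]
grip_width: 11.8
```

>>> {"fn": "servo_tool", "kwargs": {
  "steps": [
    {"x":0,"y":0,"spin":0,"z":0,"claw":-0.6},
    {"x":0,"y":0,"spin":0,"z":0,"claw":-0.3},
    {"x":0,"y":0,"spin":0,"z":-0.01,"claw":0},
    {"x":0,"y":0,"spin":0,"z":-0.04,"claw":0},
    {"x":0,"y":0,"spin":0,"z":-0.09,"claw":0},
    {"x":0.03,"y":0.02,"spin":0,"z":-0.13,"claw":0},
    {"x":0.07,"y":0.05,"spin":0,"z":-0.16,"claw":0},
    {"x":0.11,"y":0.09,"spin":0,"z":-0.19,"claw":0}
  ]
}}

```text
time_s: 10.2
ee_pos: [494.3, -498.0, 220.1]
tool_rot: [[0.074, -0.997, 0.002], [-0.997, -0.074, -0.001], [0.001, -0.002, -1.0]]
force: [-0.6, -1.5, -0.5]
grip_width: 45.9
```

>>> {"fn": "servo_tool", "kwargs": {
  "steps": [
    {"x":0.05,"y":0.04,"spin":-0.17,"z":0,"claw":0},
    {"x":0.08,"y":0.09,"spin":-0.34,"z":0,"claw":0},
    {"x":0.08,"y":0.12,"spin":-0.51,"z":0,"claw":0},
    {"x":0.08,"y":0.12,"spin":-0.68,"z":0,"claw":0},
    {"x":0.08,"y":0.12,"spin":-0.85,"z":0,"claw":0},
    {"x":0.08,"y":0.12,"spin":-1.02,"z":0,"claw":0},
    {"x":0.08,"y":0.12,"spin":-1.19,"z":0,"claw":0},
    {"x":0.08,"y":0.12,"spin":-1.36,"z":0,"claw":0}
  ]
}}

```text
time_s: 11.2
ee_pos: [380.1, -585.9, 218.6]
tool_rot: [[0.991, -0.133, 0.0], [-0.133, -0.991, -0.0], [0.0, 0.0, -1.0]]
force: [-0.2, 0.6, 1.3]
grip_width: 46.0
```

```bash
cat > avg.py <<'E'
from h import *
import sys
for n in('top','side'):
    I=[];Z=[]
    for i in range(8):
        c=bot.read_camera(n); I.append(c['pixels'].astype(np.float32)); Z.append(c['z_map'])
    Z=np.array(Z); Z[Z==0]=np.nan
    np.savez(f'pics/{n}{sys.argv[1]}.npz',pixels=np.mean(I,0),z_map=np.nan_to_num(np.nanmedian(Z,0)),K=c['K'],world_to_cam=c['world_to_cam'])
E
python3 avg.py B
python3 - <<'E'
from h import *
a=load('topB');b=load('sideB');P=cloud(a)[...,2]
for v in range(214,236): print(v,P[v,308:320].round(0).astype(int))
B=np.clip(b['pixels'][250:300,255:305,::-1]*1.4,0,255).astype(np.uint8);A=np.clip(a['pixels'][208:242,298:332,::-1]*1.4,0,255).astype(np.uint8)
cv2.imwrite('pics/z4.png',np.hstack([cv2.resize(x,(400,400),interpolation=cv2.INTER_CUBIC) for x in(B,A)]))
cv2.imwrite('pics/topB.png',a['pixels'][:,:,::-1])
print(a['pixels'].sum(2)[213:224,308:320].astype(int))
E
```

```text
214 [13 11 13 13 13 13 11 13 12 13 14 14]
215 [14 14 16 18 20 18 16 18 14 13 14 13]
216 [17 18 17 15 22 17 20 16 17 16 13 11]
217 [18 17 17 19 23 16 15 18 16 17 18 17]
218 [15 16 18 18 21 17 16 17 17 16 17 19]
219 [17 18 19 16 60 58 61 15 17 17 18 18]
220 [16 17 23 44 59 61 59 57 17 15 16 17]
221 [21 23 23 40 58 59 61 60 24 25 19 18]
222 [24 23 23 39 58 59 60 58 24 23 22 16]
223 [23 22 23 37 58 60 60 59 23 23 24 18]
224 [24 22 21 36 58 59 60 56 24 21 24 24]
225 [21 24 24 33 59 59 59 59 22 24 24 25]
226 [22 23 25 31 59 59 58 60 22 25 24 23]
227 [24 23 24 29 59 59 58 58 23 22 23 24]
228 [23 23 24 27 55 57 61 58 22 23 25 22]
229 [21 23 24 24 52 60 59 56 24 25 25 18]
230 [24 24 23 24 52 58 57 60 24 22 21 18]
231 [22 25 22 23 50 59 59 59 23 23 18 17]
232 [18 22 23 24 48 57 56 58 16 16 18 19]
233 [16 18 15 17 16 18 18 16 17 17 18 16]
234 [17 17 18 18 16 17 17 18 18 17 16 17]
235 [16 17 17 15 17 17 19 17 18 16 18 17]
[[336 326 325 323 322 323 330 333 324 344 343 328]
 [325 322 321 322 319 325 324 326 325 326 325 325]
 [322 329 336 323 296 321 350 335 321 325 328 328]
 [353 363 360 324 262 316 373 362 355 352 337 326]
 [370 373 373 312 244 320 370 371 371 369 357 346]
 [375 374 373 324 311 360 372 368 372 370 371 365]
 [375 375 376 317 277 290 275 283 336 368 374 372]
 [377 344 292 234 182 213 213 196 282 359 376 375]
 [348 269 189 151 148 222 255 206 209 284 350 382]
 [254 193 169 154 147 222 266 217 165 186 270 348]
 [183 173 170 154 144 204 238 199 160 170 189 310]][ WARN:0@0.635] global loadsave.cpp:1063 imwrite_ Unsupported depth image for selected encoder is fallbacked to CV_8U.
```

View pics/z4.png

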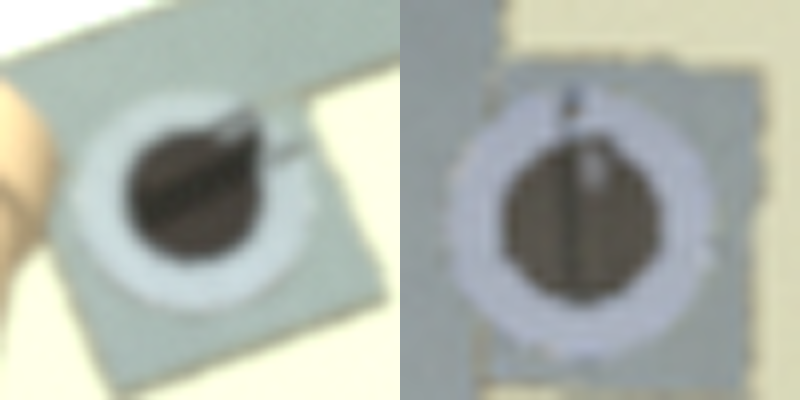

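Run:
```python
from h import *
o=[]
for t in('A','B'):
    b=load('side'+t); X=np.clip((b['pixels'][258:278,276:300,::-1]-60)*.75,0,255).astype(np.uint8); o.append(cv2.resize(X,(396,330),interpolation=cv2.INTER_CUBIC))
cv2.imwrite('pics/z5.png',np.hstack(o))
b=load('sideB');print(b['pixels'].sum(2)[263:276,284:297].astype(int));print(cloud(b)[263:276,284:297,2].round(0).astype(int))
c=np.array([574.8,-384.0])
for th in (0,.05,.1):
    d=np.array([np.cos(th),np.sin(th)]); print(th,[proj(b,[*(c+r*d),z])[0] for r,z in((25,20),(30,20),(35,20),(40,20))])
```

```text
[[372 342 341 362 375 380 384 381 380 410 475 525 540]
 [314 298 310 348 379 393 390 388 391 428 489 532 545]
 [291 285 286 318 379 406 400 392 392 425 476 521 541]
 [276 247 230 286 372 411 406 390 383 402 448 504 534]
 [213 176 172 251 349 393 387 372 365 380 419 478 526]
 [146 128 148 238 326 359 347 338 349 369 402 455 507]
 [114 111 155 248 321 339 338 352 373 388 402 439 491]
 [102 111 160 255 326 361 373 401 421 410 400 417 462]
 [105 109 166 269 357 398 414 430 437 418 400 398 427]
 [108 121 169 269 368 422 434 438 440 418 398 390 401]
 [118 133 164 261 369 426 437 440 438 424 403 392 389]
 [136 140 165 253 366 422 438 441 441 433 412 393 390]
 [139 145 175 266 372 428 441 442 442 440 419 393 393]]
[[16 16 16 13 12 13  9 11 12  0 -1  0 -3]
 [57 57 57 18 13 14 13 10 11 10 -1  0 -1]
 [59 59 58 16 18 12 13 15 12 12 -1  2  0]
 [60 57 59 59 17 17 12 10 11 13 11  0 -2]
 [58 59 57 54 18 16 15 20 11 12 12  1  3]
 [58 53 51 48 18 20 20 21 12 11 10 10 -1]
 [51 49 44 41 20 19 20 19 13 12 12 10  1]
 [46 40 38 22 21 13 16 18 17 13 11 11  1]
 [36 34 31 16 17 15 15 15 15 12 14 13 14]
 [31 29 20 22 17 18 17 16 15 18 12 11 13]
 [21 22 23 20 15 18 15 17 14 16 13 13 13]
 [21 21 19 22 17 18 19 17 17 17 12 12 11]
 [20 21 22 23 15 15 15 18 17 16 13 13 12]]
0 [array([287.344, 270.136]), array([289.03, 269.43]), array([290.713, 268.725]), array([292.394, 268.021])]
0.05 [array([287.134, 269.749]), array([288.777, 268.966]), array([290.418, 268.184]), array([292.056, 267.404])]
0.1 [array([286.904, 269.371]), array([288.501, 268.513]), array([290.095, 267.657]), array([291.686, 266.803])]
```

View pics/z5.png

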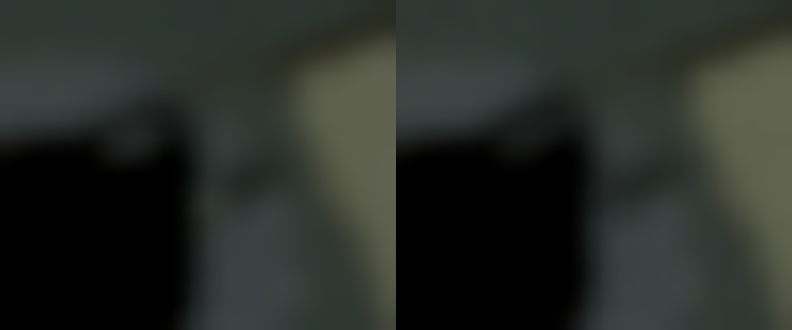

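The side view now shows the pointer tip and mark as one unbroken dark streak, (288,269) to (292,268). The top view's column 312 also holds both, so they agree to about 0.03 rad. Next, measure the handle precisely.

Run:
```python
from h import *
V,U=np.mgrid[0:420,0:560]
for t,(u0,u1,v0,v1) in dict(topB=(270,300,235,255),sideB=(230,256,225,260)).items():
    a=load(t);A=cloud(a)
    hm=(U>u0)&(U<u1)&(V>v0)&(V<v1)&(A[...,2]>71)&(A[...,2]<82)
    for s in(0,.5):
        Q=onz(a,np.c_[U[hm],V[hm]]+s,76.)[:,:2]; W,v=np.linalg.eigh(np.cov(Q.T)); print(t,s,'handle',hm.sum(),Q.mean(0),v[:,1],np.sqrt(12*W))
a=load('topB');A=cloud(a);ga=a['pixels']
# rail plate axis: big grey base outline? use carriage colour
pl=(ga[...,0]>150)&(abs(ga[...,0]-ga[...,2])<25)&(U>262)&(U<306)&(V>190)&(V<260)
cnt,_=cv2.findContours(pl.astype(np.uint8),cv2.RETR_EXTERNAL,cv2.CHAIN_APPROX_NONE); k=max(cnt,key=len)
H=onz(a,k[:,0].astype(float),34.)[:,:2].astype(np.float32); r=cv2.minAreaRect(H); print('plate',r)
cv2.imwrite('pics/z6.png',np.hstack([cv2.resize(np.clip(ga[140:215,255:325,::-1]*1.4,0,255).astype(np.uint8),(400,428),interpolation=cv2.INTER_CUBIC),cv2.resize(np.clip(load('sideB')['pixels'][180:250,280:350,::-1]*1.4,0,255).astype(np.uint8),(400,428),interpolation=cv2.INTER_CUBIC)]))
for v in range(165,212): print(v,A[v,264:276,2].round(0).astype(int))
```

```text
topB 0 handle 54 [ 513.851 -278.076] [0.052 0.999] [15.899 36.928]
topB 0.5 handle 54 [ 512.23  -279.733] [0.052 0.999] [15.895 36.925]
sideB 0 handle 80 [ 510.407 -282.05 ] [0.045 0.999] [17.207 38.734]
sideB 0.5 handle 80 [ 511.037 -283.944] [0.045 0.999] [17.2   38.692]
plate ((583.61279296875, -283.5399169921875), (66.51026916503906, 178.1212615966797), 86.87898254394531)
165 [  1   1 108 109 110 108 108 109 110 109 107 110]
166 [  1   0 107 110 107 108 108 109 110 109 109 110]
167 [ -3   0 108 111 108 109 108 110 109 108 109 110]
168 [  2   1 109 109 109 107 108 108 110 108 110 109]
169 [  1   1  21  48 101 102 103 106 107 105 107 107]
170 [ 0  1 21 32 54 54 44 26 43 21 13 12]
171 [ 2  0 21 26 32 36 25 44 43 43 11 13]
172 [ 1  2 20 21 28 26 26 36 43 40 12 13]
173 [ 0  0 21 22 22 21 20 20 30 18 12 12]
174 [ 0  0 21 21 22 22 21 21 19 21 14 13]
175 [ 1 11 21 20 20 22 20 19 13 12 13 12]
176 [ 2 11 13 11 13 12 13 14 12  9 13 14]
177 [ 0 11 13 13 12 12 12 13 14 12 14 13]
178 [ 3 12 13 12 14 12 12 12 14 14 13 13]
179 [ 0 12 14 13 14 13 11 14 13 13 14 13]
180 [ 2 12 12 13 14 13 12 16 11
[... 612 characters left out ...]
 12 13 13 12 12 11 13 14 15]
196 [12 11 13 13 12 14 14 12 12 13 14 13]
197 [12 13 14 11 13 13 13 13 14 13 14 12]
198 [13 14 12 14 12 11 15 13 13 14 14 34]
199 [15 11 12 11 14 12 14 13 11 13 15 36]
200 [13 14 13 13 15 13 14 12 14 16 36 35]
201 [12 10 12 13 14 12 12 11 32 14 35 37]
202 [12 13 12 12 14 11 14 32 36 34 35 37]
203 [11 12 12 14 15 14 13 31 34 30 38 38]
204 [14 12 12 14 17 12 14 12 13 13 36 36]
205 [13 13 13 14 14 14 13 12 12 14 37 38]
206 [10 15 12 13 14 12 12 14 14 12 14 33]
207 [13 15 14 13 12 13 14 14 13 13 13 34]
208 [12 13 14 13 12 12 16 12 15 14 13 36]
209 [13 14 13 14 12 14 12 13 11 13 15 34]
210 [15 13 12 13 13 13 12 10 14 14 12 36]
211 [11 13 14 14 13 14 10 11 12 12 12 35]
```

View pics/z6.png

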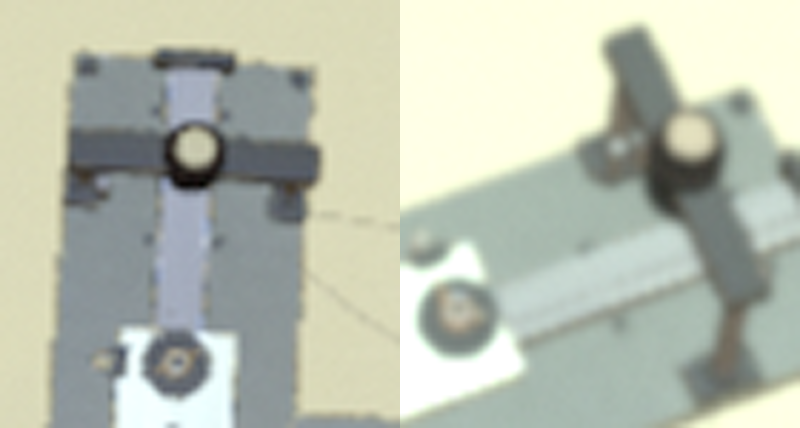

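Run:
```python
from h import *
a=load('topB');b=load('sideB')
sd=np.array([.9986,-.053])
d=b['pixels'].sum(2)
print(d[198:210,312:326].astype(int)); Pb=cloud(b); print(Pb[196:212,312:328,2].round(0).astype(int))
for z in(29,36,43):
    print(z,'notch side',onz(b,[319.7,203.4],z)[0],'near pin top', onz(a,[272,171],z)[0])
ball=np.array([511.5,-281.5])+140*sd+45*np.array([.053,.9986]); print('ball pred',ball,'proj top',proj(a,[*ball,29]),'side',proj(b,[*ball,29]))
print('ball top meas',onz(a,[271.6,202.6],31),'side meas',onz(b,[284.4,220],31))
```

```text
[[545 544 536 502 409 302 243 218 204 214 241 255 262 255]
 [542 541 532 492 395 293 241 224 212 209 231 251 255 245]
 [533 524 502 454 358 271 240 231 227 218 224 237 234 229]
 [494 470 427 371 304 261 248 244 256 263 245 220 209 207]
 [408 371 325 290 276 295 300 281 283 299 265 215 178 186]
 [321 284 258 255 294 349 358 318 284 280 252 198 154 163]
 [275 259 249 249 292 347 357 309 257 243 228 183 135 133]
 [267 261 254 245 261 289 290 261 231 229 211 169 132 123]
 [277 261 257 244 237 247 242 238 229 226 208 169 129 120]
 [294 261 256 244 236 232 235 235 231 230 200 154 130 122]
 [318 276 256 237 230 228 235 236 240 238 211 157 124 115]
 [345 313 283 256 241 243 259 279 296 290 249 175 120 111]]
[[  0  -1   0  -1   0  68  70 103 109 107 109 109 110 111 108 109]
 [ -2   0  -1   1   0  59  65  65 106 108 108 107 109 108 108 108]
 [  0  -1   0   1  50  55  58  60 102 107 108 107 109 111 109 128]
 [  0   0   1   0  47  54  53  54  47 105 107 108 108 108 128 128]
 [  1  -2  -1   0  43  48  51  46  21 102 105 108 108 128 128 127]
 [ -2  -1   1  25  39  42  43  44  21  42 105 107 114 12
[... 406 characters left out ...]
9 121]
 [ 14  20  18  21  25  25  20  21  17  14  13 102 111 116 114 116]
 [ 13  15  13  20  20  18  16  14  14  13  11  99 107 110 116 115]
 [ 11  14  13  16  13  12  13  13   9  13  12  94 104 105 112 111]
 [ 11  11  15  13  14  11  13  14  14  12  12  91  99 101 106 108]]
29 notch side [ 770.048 -238.811   29.   ] near pin top [ 765.926 -240.24    29.   ]
36 notch side [ 767.615 -242.237   36.   ] near pin top [ 764.546 -240.182   36.   ]
43 notch side [ 765.181 -245.664   43.   ] near pin top [ 763.167 -240.124   43.   ]
ball pred [ 653.689 -243.983] proj top [[272.748 203.195]] side [[283.492 219.504]]
ball top meas [[ 655.466 -240.      31.   ]] side meas [[ 654.815 -247.426   31.   ]]
```

Both views give about 113 mm of travel to the notch, with the near pin at side px (317.6,204) and the handle at about (511.6,-281.5). The slide yaw is about -0.053. Next I'll move above the handle.

>>> {"fn": "servo_tool", "kwargs": {
  "steps": [
    {"x":0.01,"y":-0.03,"spin":-0.04,"z":0,"claw":0.2},
    {"x":0.02,"y":-0.08,"spin":-0.08,"z":0,"claw":0.2},
    {"x":0.035,"y":-0.13,"spin":-0.08,"z":0,"claw":0.2},
    {"x":0.05,"y":-0.18,"spin":-0.08,"z":0,"claw":0.2},
    {"x":0.065,"y":-0.23,"spin":-0.08,"z":0,"claw":0.2},
    {"x":0.08,"y":-0.28,"spin":-0.08,"z":0.03,"claw":0.2},
    {"x":0.09,"y":-0.319,"spin":-0.08,"z":0.07,"claw":0.2},
    {"x":0.09,"y":-0.319,"spin":-0.08,"z":0.09,"claw":0.2}
  ]
}}

```text
time_s: 13.0
ee_pos: [514.4, -277.3, 126.7]
tool_rot: [[0.999, -0.052, -0.001], [-0.052, -0.999, 0.003], [-0.001, -0.003, -1.0]]
force: [-0.5, -0.1, -0.9]
grip_width: 55.0
```

>>> {"fn": "servo_tool", "kwargs": {
  "steps": [
    {"x":0,"y":0,"spin":0,"z":0,"claw":0.2},
    {"x":0,"y":0,"spin":0,"z":0,"claw":0.2}
  ]
}}

```text
time_s: 13.25
ee_pos: [513.7, -284.4, 128.9]
tool_rot: [[0.998, -0.062, 0.001], [-0.062, -0.998, -0.001], [0.001, 0.001, -1.0]]
force: [-0.4, -1.1, -0.2]
grip_width: 55.3
```

Run:
```python
from h import *
b=cap('side','side7');a=cap('top','top7'); s=bot.observe(); print(s['time_s'],s['ee_pos'],s['tool_rot'],s['joint_pos'])
cv2.imwrite('pics/z7.png',np.hstack([cv2.resize(b['pixels'][190:290,200:300,::-1],(400,400),interpolation=cv2.INTER_CUBIC),cv2.resize(a['pixels'][190:270,245:325,::-1],(400,400),interpolation=cv2.INTER_CUBIC)]))
```

```text
13.35 [ 513.89  -284.263  129.23 ] [[ 0.998 -0.061  0.002]
 [-0.061 -0.998 -0.001]
 [ 0.002  0.001 -1.   ]] [ 1.049  0.6   -0.791  1.789  0.51   0.968 -0.015]
```

View pics/z7.png

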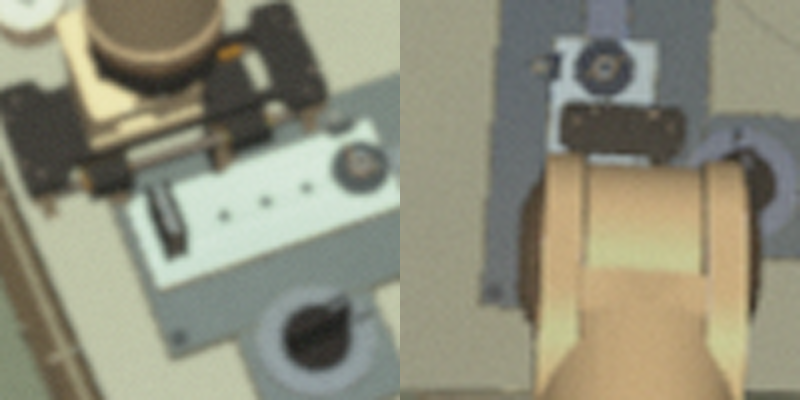

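>>> {"fn": "servo_tool", "kwargs": {
  "steps": [
    {"x":-0.002,"y":-0.003,"spin":-0.008,"z":0.03,"claw":0.2},
    {"x":-0.002,"y":-0.003,"spin":-0.008,"z":0.06,"claw":0.2},
    {"x":-0.002,"y":-0.003,"spin":-0.008,"z":0.08,"claw":0.2},
    {"x":-0.002,"y":-0.003,"spin":-0.008,"z":0.088,"claw":0.2},
    {"x":-0.002,"y":-0.003,"spin":-0.008,"z":0.088,"claw":0.2},
    {"x":-0.002,"y":-0.003,"spin":-0.008,"z":0.088,"claw":0.2}
  ]
}}

```text
time_s: 14.1
ee_pos: [512.5, -279.6, 41.0]
tool_rot: [[0.999, -0.051, 0.002], [-0.051, -0.999, -0.001], [0.002, 0.001, -1.0]]
force: [0.7, 0.4, -0.2]
grip_width: 55.3
```

>>> {"fn": "servo_tool", "kwargs": {
  "grip_force": 25,
  "steps": [
    {"x":0,"y":0,"spin":0,"z":0,"claw":-0.2},
    {"x":0,"y":0,"spin":0,"z":0,"claw":-0.4},
    {"x":0,"y":0,"spin":0,"z":0,"claw":-0.6},
    {"x":0,"y":0,"spin":0,"z":0,"claw":-0.9},
    {"x":0,"y":0,"spin":0,"z":0,"claw":-0.9},
    {"x":0,"y":0,"spin":0,"z":0,"claw":-0.9}
  ]
}}

```text
time_s: 14.85
ee_pos: [511.8, -279.3, 40.1]
tool_rot: [[0.999, -0.051, 0.0], [-0.051, -0.999, 0.0], [0.0, -0.0, -1.0]]
force: [0.8, 0.9, 1.1]
grip_width: 15.8
```

>>> {"fn": "servo_tool", "kwargs": {
  "steps": [
    {"x":0.008,"y":0,"spin":0,"z":0,"claw":-0.9},
    {"x":0.02,"y":0,"spin":0,"z":0,"claw":-0.9},
    {"x":0.033,"y":0,"spin":0,"z":0,"claw":-0.9},
    {"x":0.046,"y":0,"spin":0,"z":0,"claw":-0.9},
    {"x":0.059,"y":0,"spin":0,"z":0,"claw":-0.9},
    {"x":0.072,"y":0,"spin":0,"z":0,"claw":-0.9},
    {"x":0.084,"y":0,"spin":0,"z":0,"claw":-0.9},
    {"x":0.092,"y":0,"spin":0,"z":0,"claw":-0.9}
  ]
}}

```text
time_s: 15.85
ee_pos: [604.5, -284.3, 40.1]
tool_rot: [[0.999, -0.051, 0.0], [-0.051, -0.999, -0.0], [0.0, 0.0, -1.0]]
force: [-1.2, -1.4, 4.4]
grip_width: 15.9
```

>>> {"fn": "servo_tool", "kwargs": {
  "steps": [
    {"x":0,"y":0,"spin":0,"z":0,"claw":-0.9}
  ]
}}

```text
time_s: 15.98
ee_pos: [604.7, -284.3, 40.1]
tool_rot: [[0.999, -0.051, 0.002], [-0.051, -0.999, -0.0], [0.002, 0.0, -1.0]]
force: [0.2, -1.4, 2.1]
grip_width: 15.9
```

Run:
```python
from h import *
b=cap('side','side8');a=cap('top','top8'); s=bot.observe(); print(s['time_s'],s['ee_pos'],s['force'])
cv2.imwrite('pics/z8.png',np.hstack([cv2.resize(b['pixels'][180:260,270:350,::-1],(400,400),interpolation=cv2.INTER_CUBIC),cv2.resize(a['pixels'][140:220,250:330,::-1],(400,400),interpolation=cv2.INTER_CUBIC)]))
```

```text
16.075 [ 603.94  -284.253   40.086] [ 0.965 -1.743  1.464]
```

View pics/z8.png

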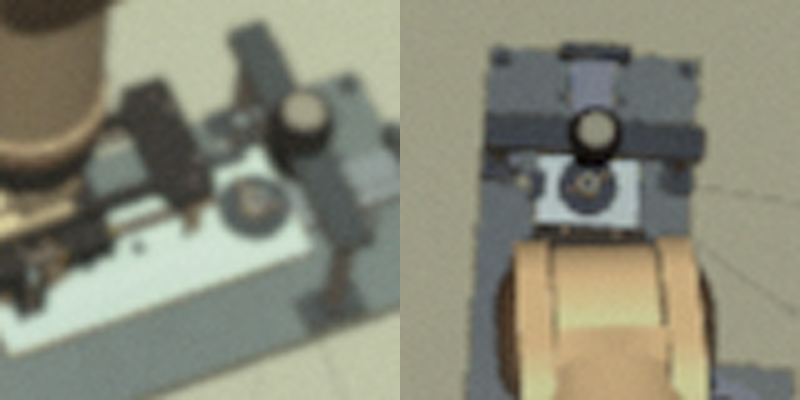

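The ball is just short of the near pin, so I'll creep from here and watch the force.

>>> {"fn": "servo_tool", "kwargs": {
  "steps": [
    {"x":0.002,"y":0,"spin":0,"z":0,"claw":-0.9},
    {"x":0.004,"y":0,"spin":0,"z":0,"claw":-0.9}
  ]
}}

```text
time_s: 16.32
ee_pos: [607.2, -284.4, 40.1]
tool_rot: [[0.999, -0.051, -0.0], [-0.051, -0.999, -0.0], [-0.0, 0.0, -1.0]]
force: [-1.2, -2.4, 3.5]
grip_width: 15.8
```

>>> {"fn": "servo_tool", "kwargs": {
  "steps": [
    {"x":0.001,"y":0,"spin":0,"z":0,"claw":-0.9},
    {"x":0.002,"y":0,"spin":0,"z":0,"claw":-0.9}
  ]
}}

```text
time_s: 16.58
ee_pos: [609.5, -284.6, 40.1]
tool_rot: [[0.999, -0.051, -0.0], [-0.051, -0.999, -0.0], [-0.0, 0.0, -1.0]]
force: [-0.5, -3.0, 3.9]
grip_width: 15.9
```

>>> {"fn": "servo_tool", "kwargs": {
  "steps": [
    {"x":0.001,"y":0,"spin":0,"z":0,"claw":-0.9},
    {"x":0.002,"y":0,"spin":0,"z":0,"claw":-0.9}
  ]
}}

```text
time_s: 16.82
ee_pos: [611.6, -284.6, 40.1]
tool_rot: [[0.999, -0.051, 0.0], [-0.051, -0.999, -0.0], [0.0, 0.0, -1.0]]
force: [-1.3, -2.1, 4.8]
grip_width: 16.0
```

>>> {"fn": "servo_tool", "kwargs": {
  "steps": [
    {"x":0.001,"y":0,"spin":0,"z":0,"claw":-0.9},
    {"x":0.002,"y":0,"spin":0,"z":0,"claw":-0.9}
  ]
}}

```text
time_s: 17.08
ee_pos: [612.4, -284.7, 40.1]
tool_rot: [[0.999, -0.051, -0.002], [-0.051, -0.999, -0.0], [-0.002, 0.0, -1.0]]
force: [-5.2, -2.2, 6.2]
grip_width: 16.0
```

>>> {"fn": "servo_tool", "kwargs": {
  "steps": [
    {"x":0.001,"y":0,"spin":0,"z":0,"claw":-0.9},
    {"x":0.002,"y":0,"spin":0,"z":0,"claw":-0.9}
  ]
}}

```text
time_s: 17.32
ee_pos: [612.9, -284.8, 40.0]
tool_rot: [[0.999, -0.051, -0.005], [-0.051, -0.999, -0.0], [-0.005, 0.001, -1.0]]
force: [-11.6, -0.7, 12.4]
grip_width: 16.4
```

>>> {"fn": "servo_tool", "kwargs": {
  "steps": [
    {"x":0.001,"y":0,"spin":0,"z":0,"claw":-0.9},
    {"x":0.002,"y":0,"spin":0,"z":0,"claw":-0.9}
  ]
}}

```text
time_s: 17.58
ee_pos: [615.9, -284.9, 40.1]
tool_rot: [[0.999, -0.051, -0.003], [-0.051, -0.999, -0.0], [-0.003, 0.0, -1.0]]
force: [-2.2, -1.3, 3.7]
grip_width: 15.8
```

>>> {"fn": "servo_tool", "kwargs": {
  "steps": [
    {"x":0.001,"y":0,"spin":0,"z":0,"claw":-0.9},
    {"x":0.002,"y":0,"spin":0,"z":0,"claw":-0.9}
  ]
}}

```text
time_s: 17.82
ee_pos: [619.8, -285.1, 40.1]
tool_rot: [[0.999, -0.051, 0.0], [-0.051, -0.999, -0.0], [0.0, 0.0, -1.0]]
force: [-0.6, -3.1, 2.6]
grip_width: 15.9
```

>>> {"fn": "servo_tool", "kwargs": {
  "steps": [
    {"x":0.001,"y":0,"spin":0,"z":0,"claw":-0.9},
    {"x":0.002,"y":0,"spin":0,"z":0,"claw":-0.9}
  ]
}}

```text
time_s: 18.08
ee_pos: [622.1, -285.2, 40.1]
tool_rot: [[0.999, -0.051, 0.001], [-0.051, -0.999, -0.0], [0.001, 0.0, -1.0]]
force: [1.4, -3.7, 2.7]
grip_width: 15.9
```

>>> {"fn": "servo_tool", "kwargs": {
  "steps": [
    {"x":0.001,"y":0,"spin":0,"z":0,"claw":-0.9},
    {"x":0.0015,"y":0,"spin":0,"z":0,"claw":-0.9}
  ]
}}

```text
time_s: 18.32
ee_pos: [623.6, -285.3, 40.1]
tool_rot: [[0.999, -0.051, 0.001], [-0.051, -0.999, -0.0], [0.001, 0.0, -1.0]]
force: [2.0, -4.5, 2.1]
grip_width: 16.0
```

>>> {"fn": "servo_tool", "kwargs": {
  "steps": [
    {"x":0.0005,"y":0,"spin":0,"z":0,"claw":-0.9},
    {"x":0.001,"y":0,"spin":0,"z":0,"claw":-0.9}
  ]
}}

```text
time_s: 18.58
ee_pos: [624.2, -285.3, 40.1]
tool_rot: [[0.999, -0.051, 0.0], [-0.051, -0.999, -0.0], [0.0, 0.0, -1.0]]
force: [1.6, -4.6, 2.4]
grip_width: 16.1
```

>>> {"fn": "servo_tool", "kwargs": {
  "steps": [
    {"x":0.0005,"y":0,"spin":0,"z":0,"claw":-0.9},
    {"x":0.001,"y":0,"spin":0,"z":0,"claw":-0.9}
  ]
}}

```text
time_s: 18.82
ee_pos: [624.6, -285.3, 40.0]
tool_rot: [[0.999, -0.051, -0.001], [-0.051, -0.999, -0.0], [-0.001, 0.0, -1.0]]
force: [-1.2, -4.6, 3.5]
grip_width: 16.1
```

```bash
python3 avg.py C
python3 - <<'E'
from h import *
a=load('topC');b=load('sideC'); s=bot.observe(); print(s['time_s'],s['ee_pos'],s['force'])
f=lambda x:cv2.resize(np.clip(x[...,::-1]*1.4,0,255).astype(np.uint8),(400,400),interpolation=cv2.INTER_CUBIC)
cv2.imwrite('pics/z9.png',np.hstack([f(b['pixels'][190:220,300:330]),f(a['pixels'][155:185,255:285])]))
print(cloud(b)[196:212,310:328,2].round(0).astype(int))
E
```

```text
19.625 [ 624.848 -285.308   40.072] [-1.291 -5.205  4.871]
[[150 151   1   0   1   1   0  67  73 103 108 108 110 108 107 109 108 109]
 [147 150 148  -1   0   2  -1  64  64  63 104 108 109 107 107 108 107 109]
 [147 149 149   0   0  -2  52  59  59  58 103 108 107 108 108 108 107 127]
 [148 148 149 147   2   0  49  54  54  53  46 106 107 107 106 108 128 127]
 [150 149 150 148   2  -1  45  47  47  47  20 102 109 109 109 125 126 130]
 [149 150 149 148 149  25  37  43  42  42  20  42 104 109 112 130 128 128]
 [148 150 148 148 148  25  34  39  38  35  25  42 104 108 117 130 128 129]
 [148 148 148 149 148 147  29  40  42  29  27  44  42 114 116 127 129 129]
 [149 148 148 151 150 147  41  42  42  27  33  36  38 114 115 127 127 128]
 [149 149 150 148 148 149 148  41  40  24  27  31  33 114 117 122 124 125]
 [148 148 149 149 148 150 151  37  34  33  35  33  25 112 116 119 123 124]
 [149 150 150 148 149 149 149 147  27  31  34  34  22 107 116 116 118 121]
 [146 148 150 147 150 148 146 149  20  28  36  36  35 103 112 117 115 118]
 [148 148 149 148 149 150 148 146 149  39  37  36  36  98 108 112 114 117]
 [147 149 148 149 149 150 149 149 149  37  38  36  35  97 102 105 109 109]
 [149 149 148 148 148 149 148 148 151 149  34  33  34  92  98 101 105 107]]
```

View pics/z9.png

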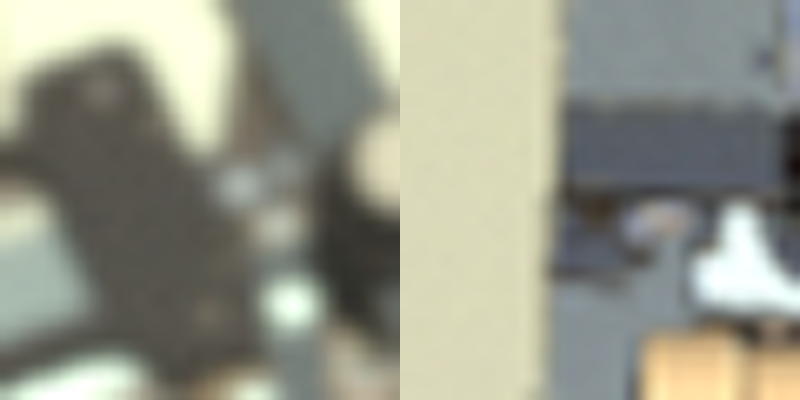

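The ball (brass, side px ≈(320.5,206.5)) sits between the two pins. The force sequence was push 11.6 N, then pull +2 N, then about -1 N, which is friction only. Final check on the knob and the loose items.

Run:
```python
from h import *
b0=load('sideB');b=load('sideC');a=load('topC'); s=bot.observe(); print(s['time_s'],s['ee_pos'],s['force'],s['grip_width'])
print(b['pixels'].sum(2)[263:273,284:297].astype(int)-b0['pixels'].sum(2)[263:273,284:297].astype(int))
cv2.imwrite('pics/sC.png',b['pixels'][...,::-1].astype(np.uint8));
i=load('side0')['pixels'].astype(float); d=(abs(b['pixels']-i).sum(2)>90).astype(np.uint8)*255; cv2.imwrite('pics/dC.png',np.vstack([d[:,:]]))
```

```text
19.625 [ 624.848 -285.308   40.072] [-1.291 -5.205  4.871] 15.91192081483455
[[ -1  -3   2  -4   0   1  -2   1   3   1   8   1   2]
 [ -3  -1  -1  -5   0   1  -2   0   0   0   1   0   2]
 [ -4   3  -5  -1   1   0   1  -2   3  -5   3   3   2]
 [ -3  -2  -1  -4  -2   1   2   0   3  -2   2   0   4]
 [ -6   0  -5   4   4   4   2   0   2  -2   2   6   1]
 [ -6  -9   4   4   1  -2  -3   1   2   1   0   2   3]
 [-11  -6  -1   0   3  -2  -3   1   1   0   0   1   0]
 [-11  -6   1   3   2  -6   0  -1   0   3   1   2   0]
 [ -8   2  -2  -1   0   3   4   3   1   1  -1  -2   0]
 [ -5  -4   0   3   2   2   3   5  -2   4   5   2   6]]
```

View pics/sC.png

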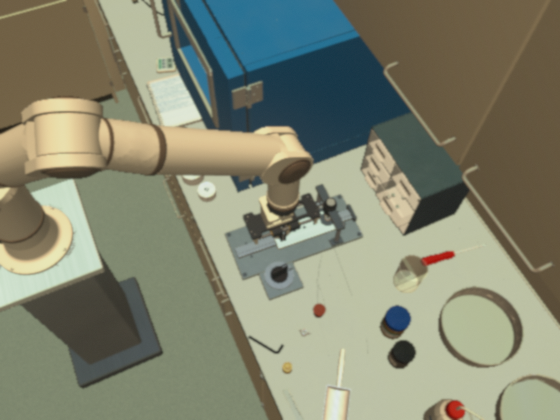

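View pics/dC.png

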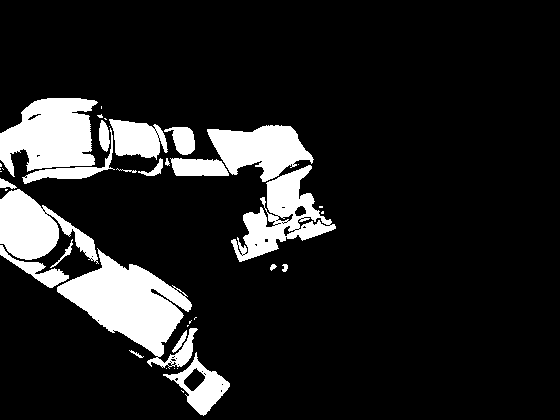

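The knob hasn't moved since its last setting. The difference image shows only the arm, carriage and knob changed, so the loose items are undisturbed. Handing in.

```bash
python3 -c "
from cell import bot
print(bot.finish_job()); s=bot.observe(); print(s['time_s'],s['ee_pos'],s['force'],s['grip_width'])"
```

```text
the job is handed in; nothing more can be done
None
the job is handed in; nothing more can be done
```

The job is handed in, at about 19.6 s on the robot's clock. It ended with the knob at its mark and the carriage in the notch, still held at the handle with 25 N.

- **Knob:** I turned it about 0.8 rad anticlockwise, checked it, then re-gripped and added 0.055 rad. The last pictures show pointer and mark as one straight streak. The two cameras disagreed on the mark's angle (about 0.09 rad from the top, 0.03 to 0.05 from the side). I set the pointer at about 0.072 rad, so it may be off by roughly 0.03 rad. The side picture shows it did not move while I slid the carriage.
- **Carriage:** I slid it about 113 mm along the rail, creeping over the last 20 mm. The force peaked at 11.6 N on the first pin, turned into a pull of about 2 N, then settled near -1 N, which is about the friction alone. I stopped there, at tool x = 624.8 mm; the travel measured from the pictures also put the notch at about 624.8. The last picture shows the ball between the two pins.
- **Other checks:** A small sideways force of about 5 N remains on the handle. A before-and-after difference of the side view shows changes only at the arm, carriage and knob. Two items were partly hidden behind the arm in that view, so I could not check them fully.

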